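Lock the lathe's belt cover

ROBOT

A 7-joint arm with a two-finger parallel gripper is mounted at the origin on the work surface. World frame = base frame: x ahead of the robot, y to its left, z up, the work surface at z = 0. Lengths are in m, angles in rad, forces in N, time in s.
With the tool pointing down it reaches from about 0.4 to 0.85 m from the base axis. Payload 4.5 kg.
Tool frame: the origin (TCP) lies on the centre line of the jaws, within the pads' length; the fingertips stand r.tip_extent ahead of it and the grasp point (between the pads) is the TCP (r.tip_extent is the distance from the TCP to the fingertips, in m); z points along the fingers, y is the line along which they close (so a half turn about z gives the same grasp; the last joint's range is limited). The gripper opens to 88 mm and grips with 3 to 60 N. Pads are 18 mm wide; open, the fingers measure 123 mm over their backs; the gripper's body (75 mm by 187 mm) begins 45 mm behind the grasp point.
Start: joints at [-1.113, 0.689, -0.195, 1.565, 0.157, 0.902, -0.215], TCP at [0.257, 0.57, 0.258] pointing down, gripper open.
Joint ranges: [-3.01, 3.01], [-0.46, 2.08], [-1.47, 1.51], [0.13, 2.56], [-1, 4.14], [0.04, 2.09], [-2.66, 2.66]. Speed limits (rad/s): [2.57, 2.57, 3.14, 3.14, 3.14, 3.14, 3.14].

INTERFACE

Orientations are given as a unit quaternion [x, y, z, w].
In Python, from plant import sensors, vision, finish_job, r gives the robot as it stands. The module is installed in compiled form; this text tells all that it offers.
- The arm moves only by the tool step_arm, never from a script. Its argument "steps" is a list of rows, each a list of 2 entries, a list of its own where there are three numbers: the shift along the tool's x, y, z in cm, then the turn, a rotation vector about the tool's x, y, z in degrees. A call has 1 to 12 rows; each row shifts and turns the commanded pose from where the row before left it, along the tool's axes as they then stand; what a row does not reach is not made up. A row lasts 1/8 s, in which the tool goes at most 62.5 mm and 10.7 degrees, less where a joint would pass 70% of its speed; a pose out of reach is approached as far as the arm can. A call with a gripper value outside its range is refused whole. "claw" is the opening, from -1 (shut) to 1 (fully open), set as the call begins (left out, the last holds). The fingers move at their own pace and stop on an object; "grip_force" is the grip in N (left out, the last holds). Time passes only in rows, so rows that do not move let the fingers close. It gives the time, the measured TCP pose, the force, the opening and the grip force at its end, in the units of the state.
- sensors.get_state(): the state, without advancing time (a new reading comes with each control period).
- vision.snapshot(name): name is "scene" or "side" or "wrist"; returns a dict with "img" (400x640x3 uint8, red, green, blue), "fx", "fy", "cx", "cy" (pixels), "k1" (the pictures are not rectified: a ray, as slopes to the right and down, at radius r is drawn at 1 + k1 r^2 times it, then the intrinsics apply), "position" and "rotation" of the camera in the world. Camera axes: x right, y down, z forward; pixel columns grow to the right and rows downward; lengths in m; the calibration is good to about 2 mm. A picture is of the moment at which its call begins. There is no depth.
- finish_job(): hands the job in; it is judged then, once.
The state is a dict: "clock": time; "q": joint angles; "qd": joint speeds; "joint_torque": joint torques, N m; "tool_pos": TCP position; "eef_rot": TCP orientation; "contact_force": force on the tool from outside, world axes, zero at the start; "moment": the same for the moment, N m; "opening": opening from 0.0 (shut) to 1.0 (fully open); "finger_force": force on a finger pad.
Only numpy, scipy, OpenCV 4.12 (cv2) and the standard library are available. Lean on these libraries where they do the work, as an engineer would, in place of code of your own. Each camera call takes 0.05 s, during which the arm holds its last target. There are 200 camera calls.

TASK

Lock the sloping belt cover of the green bench lathe headstock: with the orange slot driver from the wooden stand, turn both bare-steel slotted screws clockwise, one after the other, fully home against their stops, so that each slot points straight up the slope. Leave the red adjusting screw as it is, touch the headstock with the driver only, never with the hand, and do not push the other things on the bench about. Then put the driver back upright in its stand, seated on its collar, and let go.

Things in the scene. Friction and masses are not known exactly. Their poses are not given: they have to be found in the camera images.
- driver_grip (a point): Centre of the loose slot driver's handle, an orange square bar 26 x 26 x 60 mm, flats facing this frame's x and y; z runs up the driver, upright at the start. Below the handle: a dark collar 36 mm across, 5 mm thick (underside 35 mm below this point), a shaft 10 mm thick, a blade 18 mm wide along x, 3 mm thick, 14 mm long. About 0.16 kg.
- driver_tip (a point): Middle of the end of the driver's blade, on its axis, 97 mm from the handle's centre; same axes as driver_grip (x along the blade's width).
- driver_collar (a point): Centre of the underside of the driver's collar, 62 mm above the blade's end and 35 mm below the handle's centre; it lies on the stand's top when the driver is put away. Same axes as driver_grip.
- stand_mouth (a point): Centre of the hole's mouth in the top of the driver stand, a fixed wooden block 70 x 70 mm, 70 mm high, with an upright hole 27 mm across right through (rim widened by 3 mm). The stand is on the left or on the right of the headstock, swapped with the glue bottle.
- cover (a point): Middle of the grey cover on the front face of the fixed green headstock (230 mm wide, 60 mm high in front, 125 mm behind; a motor behind, a spindle on its left). The face is 130 mm long and rises at 30 degrees away from the robot, so a line square to it leans 30 degrees from vertical towards the robot. Frame: z up, x level to its back, y to its left; yaw up to 0.25 rad.
- left_slot (a point): Centre of the slot's mouth in the left screw's head (bare steel, 28 mm across, standing 10 mm out of the cover; 65 mm left of the cover's middle, 22 mm up the slope). z points out along the screw's axis; y runs along the slot and turns with it. Slot open at both ends, 5.5 mm wide, 8 mm deep, its mouth splayed to 11 mm over the outer 3.5 mm.
- right_slot (a point): The same for the right screw, 65 mm to the right of the cover's middle.
- left_screw (a joint): Angle of the left screw, rad: grows as it is turned clockwise, looking at the head. 0 = slot level across the slope; 1.571 = fully home at a hard stop, slot straight up the slope, in line with the white mark above it. Starts at 0.3 to 0.7. Turns stiffly (about 0.08 N m), no spring, does not move in or out.
- right_screw (a joint): The same for the right screw.
- red_slot (a point): Slot mouth of the red adjusting screw, to be left alone: same head and slot, in the middle of the cover, 30 mm down the slope from the cover's middle.
- red_screw (a joint): Angle of the red screw, rad, 0 at the start; it must stay within 0.3 of that.
- glue_bottle: White glue bottle, 62 mm across, 150 mm high, loose; origin under its centre. Stands on the side of the headstock where the stand is not.
- tape_measure: Yellow tape measure, 65 x 35 x 62 mm, loose, far to the right; origin under its centre.
- offcut: Dark wooden offcut 60 x 140 x 22 mm, loose, flat on the table, to the left; origin under its centre.
- wax_can: Wax can 84 mm across, 70 mm high, loose, behind to the right; origin under its centre.
- headstock: The whole headstock with its screws; fixed. Origin on the table, below the cover's middle and 44 mm farther back; axes as cover.

How it is judged:
By the outcome, as a careful person would: the job done as asked, in the order asked, and still so for the second after the job is handed in, with the robot touching nothing.
It also fails if it takes over 56 s, if anything falls off the work surface, if the arm or the gripper's body presses on something with over 40 N, if the wrist force passes 120 N, or if a joint passes its speed limit or range.

## Working session

There is one attempt and no reset: what is moved stays moved. The work goes in short steps, Python scripts to look and compute and a tool call to move; the robot and the scene stay as the last step left them, time stands still between calls to the robot, and variables do not carry over. Pictures are saved under pics/ and viewed, at most 10 in all, crops included, and the job is handed in when it is done.

Besides the shell and the picture viewer there is one more tool, called in YAML: its name, and indented under it one key for each argument. step_arm: Moves the arm, as the interface text tells. Its arguments: {"type":"object","properties":{"steps":{"type":"array"},"claw":{"type":"number"},"grip_force":{"type":"number"}},"required":["steps"]}

```bash
mkdir -p pics
cat > h.py <<'E'
import numpy as np, cv2
from plant import sensors, vision, r
from scipy.spatial.transform import Rotation as R
np.set_printoptions(precision=4,suppress=True)
def snap(n,f=None):
    s=vision.snapshot(n)
    if f: cv2.imwrite('pics/'+f,s['img'][...,::-1])
    return s
def rot(s):
    a=np.array(s['rotation'],float)
    return a if a.shape==(3,3) else R.from_quat(a).as_matrix()
def ray(s,u,v):
    x=np.array([(u-s['cx'])/s['fx'],(v-s['cy'])/s['fy']]); p=x.copy()
    for _ in range(20): p=x/(1+s['k1']*(p@p))
    d=rot(s)@np.r_[p,1]; return np.array(s['position'],float),d/np.linalg.norm(d)
def onz(s,u,v,z):
    o,d=ray(s,u,v); return o+d*(z-o[2])/d[2]
def onplane(s,u,v,p,n):
    o,d=ray(s,u,v); return o+d*((p-o)@n)/(d@n)
def tri(rays):
    A=0;b=0
    for o,d in rays:
        M=np.eye(3)-np.outer(d,d);A=A+M;b=b+M@o
    return np.linalg.solve(A,b)
def proj(s,P):
    c=rot(s).T@(np.array(P)-np.array(s['position'])); x=c[:2]/c[2]; x=x*(1+s['k1']*(x@x))
    return np.array([s['fx']*x[0]+s['cx'],s['fy']*x[1]+s['cy']])
E
python3 - <<'E'
from h import *
for n in['scene','side']:
    s=snap(n,n+'0.png'); print(n,s['fx'],s['k1'],s['position'],rot(s).tolist())
print(sensors.get_state(), r.tip_extent)
E
```

```text
scene 366.4433789130724 -0.07517314030526875 [ 0.9412 -0.169   0.8621] [[0.3532689645780751, 0.8115680960913964, -0.4653582104922194], [0.9355105369696591, -0.30401733469664727, 0.17998193082275485], [0.0045906300956306545, -0.49892953972533316, -0.8666303944039768]]
side 463.3073419421837 -0.10258387766256377 [ 0.0929 -0.6485  0.8635] [[0.8513862685609659, -0.36576021995534763, 0.3759798973403379], [-0.5241623338295176, -0.6204112907553652, 0.5833898165872073], [0.019881385772341803, -0.6937645795235425, -0.7199273843230956]]
{'clock': 0.1, 'q': array([-1.1132,  0.6899, -0.1945,  1.5662,  0.1573,  0.9025, -0.2151]), 'qd': array([-0.0021, -0.0019, -0.0013, -0.0034, -0.0001,  0.001 ,  0.0004]), 'joint_torque': array([ -0.003 , -52.8503,  -1.2714, -15.3838,  -0.0526,   0.002 ,
         0.    ]), 'tool_pos': array([0.2568, 0.5692, 0.257 ]), 'eef_rot': array([ 0.2103,  0.9776, -0.0008, -0.0001]), 'contact_force': array([-0.3097,  0.2737,  0.2667]), 'moment': array([ 0.0357, -0.0464,  0.0001]), 'finger_force': 0.0, 'opening': 0.9977940552862106} 0.019
```

View pics/scene0.png

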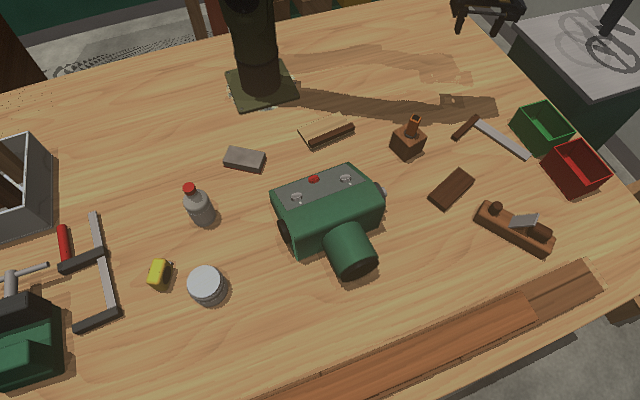

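View pics/side0.png

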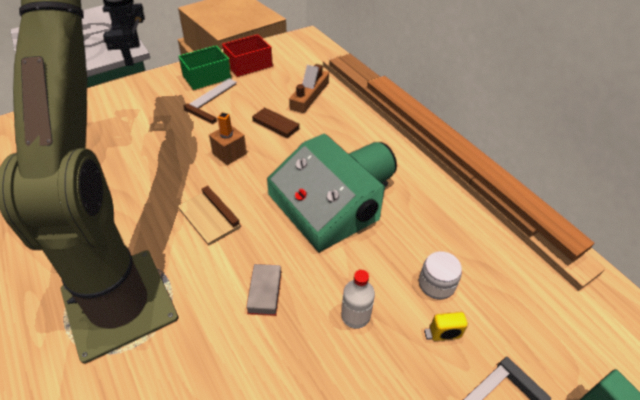

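The scene view shows the stand with the orange driver at about (408,140), on the robot's left of the headstock. The screws are at (347,180) and (303,198), with red at (313,180). In the side view the driver is at (225,125), the left screw at (303,162), the right at (334,196) and red at (300,195).

```bash
cat >> h.py <<'E'
def blob(s,cond,box):
    x0,y0,x1,y1=box; hsv=cv2.cvtColor(s['img'],cv2.COLOR_RGB2HSV).astype(int)
    m=np.zeros(hsv.shape[:2],np.uint8); m[y0:y1,x0:x1]=cond(hsv[y0:y1,x0:x1,0],hsv[y0:y1,x0:x1,1],hsv[y0:y1,x0:x1,2])
    n,l,st,c=cv2.connectedComponentsWithStats(m)
    k=1+np.argmax(st[1:,4]); return c[k],st[k],(l==k)
E
python3 - <<'E'
from h import *
S=snap('scene');D=snap('side')
red=lambda h,s,v:((h<6)|(h>174))&(s>150)&(v>90)
org=lambda h,s,v:(h>5)&(h<16)&(s>170)&(v>110)
out={}
for k,f,b1,b2 in [('red',red,(295,165,330,195),(285,180,315,210)),('drv',org,(395,105,430,140),(212,105,240,140))]:
    a=blob(S,f,b1);b=blob(D,f,b2);print(k,a[0],a[1],b[0],b[1]);print(tri([ray(S,*a[0]),ray(D,*b[0])]))
print('L',tri([ray(S,347,180),ray(D,303,162)]),'R',tri([ray(S,304,198),ray(D,334,196)]))
for n,s,b in[('s',S,(260,155,390,225)),('d',D,(205,100,365,220))]:
    c=s['img'][b[1]:b[3],b[0]:b[2]];c=cv2.resize(c,None,fx=4,fy=4,interpolation=cv2.INTER_CUBIC)
    cv2.imwrite(f'pics/z{n}.png',c[...,::-1])
a=cv2.imread('pics/zs.png');b=cv2.imread('pics/zd.png');w=max(a.shape[1],b.shape[1])
p=lambda i:np.pad(i,((0,0),(0,w-i.shape[1]),(0,0)))
o=np.vstack([p(a),p(b)]);o=cv2.resize(o,None,fx=.78,fy=.78) if o.shape[0]>600 else o;print(o.shape);cv2.imwrite('pics/z.png',o)
E
```

```text
red [313.3175 178.4921] [308 175  11   8  63] [300.1235 194.4074] [295 189  11  11  81]
[0.4601 0.0127 0.0838]
drv [415.24 119.88] [410 117  11   6  25] [221.6948 126.4225] [212 114  18  26 213]
[0.3955 0.3326 0.104 ]
L [0.5088 0.0828 0.1091] R [ 0.517  -0.0364  0.0971]
(593, 499, 3)
```

View pics/z.png

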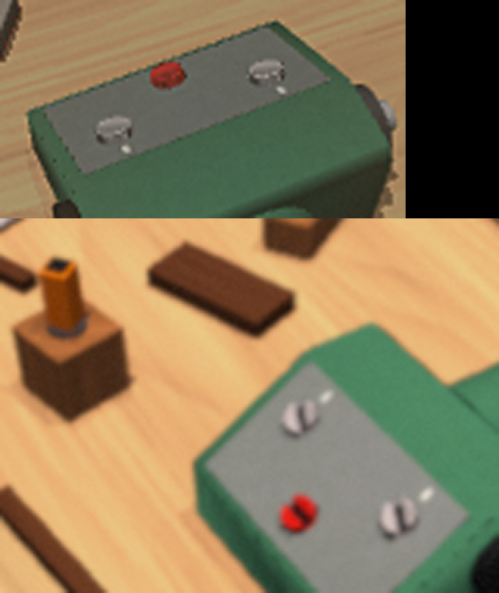

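Run:
```python
from h import *
s=snap('wrist');st=sensors.get_state();T=R.from_quat(st['eef_rot'])
print(s['fx'],s['k1'],T.inv().apply(np.array(s['position'])-st['tool_pos']),T.inv().as_matrix()@rot(s))
```

```text
300.08128647253096 0.0021668873558696334 [ 0.0771  0.001  -0.1264] [[ 0.0002 -0.954  -0.2998]
 [ 1.      0.0003 -0.0003]
 [ 0.0004 -0.2998  0.954 ]]
```

The crop shows both steel slots and their white marks clearly: left screw at crop (298,417), right at (398,517). I'll go above the stand now.

step_arm:
  steps:
    - [[-3.7, -2.6, 0], [0, 0, 0]]
    - [[-3.7, -2.6, 0], [0, 0, 0]]
    - [[-3.7, -2.6, 0], [0, 0, 0]]
    - [[-3.7, -2.6, 0], [0, 0, 0]]
    - [[-3.7, -2.7, 0], [0, 0, 0]]
    - [[-3.8, -2.7, 0], [0, 0, 0]]
    - [[0, 0, 0], [0, 0, 0]]
  claw: 1

```text
clock: 1.12
tool_pos: [0.3977, 0.3297, 0.2576]
eef_rot: [0.214, 0.977, -0.001, 0.001]
contact_force: [0.4, 0.1, -0.4]
opening: 0.995
finger_force: 0.0
```

Run:
```python
from h import *
s=snap('wrist','w1.png');st=sensors.get_state();print(st['clock'],st['tool_pos'],st['eef_rot'],st['q'])
```

```text
1.175 [0.3963 0.3326 0.2578] [ 0.2121  0.9772 -0.0002  0.0002] [-0.6419  0.5523 -0.2296  1.8862  0.1821  0.7233  0.1678]
```

View pics/w1.png

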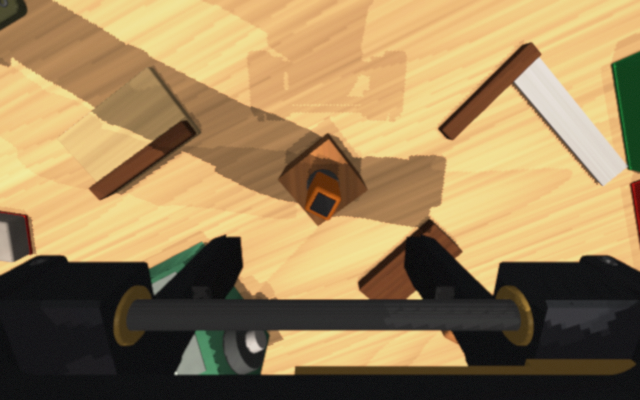

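Handle top is at (322,204) (dark square with orange rim), rotated some 20–30° in the image. The stand is around (322,180).

Run:
```python
from h import *
s=snap('wrist');st=sensors.get_state();T=R.from_quat(st['eef_rot']).as_matrix()
c,stt,m=blob(s,lambda h,S,v:(v<75),(305,188,340,222));print(c,stt)
cn,_=cv2.findContours(m.astype(np.uint8),0,2);b=cv2.boxPoints(cv2.minAreaRect(cn[0]))
P=np.array([onz(s,*p,.135) for p in b]);print(b,P)
top=onz(s,*c,.135);e=P[1]-P[0];f=P[2]-P[1];print('top',top,np.linalg.norm(e),np.linalg.norm(f))
c2,_,m2=blob(s,lambda h,S,v:(h>4)&(h<16)&(S>180)&(v>100),(295,170,350,225))
cn,_=cv2.findContours((m|m2).astype(np.uint8),0,2);k=max(cn,key=cv2.contourArea)
print('dirs deg world',np.degrees(np.arctan2(e[1],e[0]))%90,np.degrees(np.arctan2(f[1],f[0]))%90,'tool y',np.degrees(np.arctan2(T[1,1],T[0,1])))
# stand corners
hull=cv2.approxPolyDP(k,2,True)[:,0];print(hull)
print('delta tool',T.T@(top-st['tool_pos'])*100)
for p in [(330,135),(367,187),(280,178),(319,224)]: print(onz(s,*p,.07))
```

```text
[319.4157 207.3705] [308 196  24  23 332]
[[306.9623 210.868 ]
 [315.7358 195.0755]
 [331.8679 204.0378]
 [323.0944 219.8302]] [[0.4048 0.3141 0.135 ]
 [0.3947 0.3273 0.135 ]
 [0.4081 0.3368 0.135 ]
 [0.4185 0.3236 0.135 ]]
top [0.4064 0.3255 0.135 ] 0.0166296337367464 0.016348523268681397
dirs deg world 37.25566290186718 35.20984755845011 tool y 65.67844002738336
[[313 189]
 [302 206]
 [302 211]
 [316 220]
 [325 222]
 [338 204]
 [338 199]]
delta tool [-1.3784 -0.3547 12.2821]
[0.3597 0.3581 0.07  ]
[0.4273 0.372  0.07  ]
[0.3791 0.2904 0.07  ]
[0.4452 0.3063 0.07  ]
```

Run:
```python
from h import *
for i in range(2):
    st=sensors.get_state();s=snap('wrist','w2.png');T=R.from_quat(st['eef_rot']).as_matrix()
    c,stt,m=blob(s,lambda h,S,v:(v<75),(300,185,345,225))
    cn,_=cv2.findContours(m.astype(np.uint8),0,2);b=cv2.boxPoints(cv2.minAreaRect(max(cn,key=cv2.contourArea)))
    P=np.array([onz(s,*p,.135) for p in b]);e=P[1]-P[0];f=P[2]-P[1]
    print(st['tool_pos'],st['qd'].max(),s['position'],c,stt,onz(s,*c,.135),np.degrees(np.arctan2(e[1],e[0]))%90,np.degrees(np.arctan2(f[1],f[0]))%90)
hsv=cv2.cvtColor(s['img'],cv2.COLOR_RGB2HSV);print(hsv[185:225:4,300:345:4,2]);print(hsv[185:225:4,300:345:4,0])
cv2.imwrite('pics/w2c.png',cv2.resize(s['img'][110:240,250:400][...,::-1],None,fx=5,fy=4.6,interpolation=2)[:600])
```

```text
[0.3953 0.3343 0.2578] 0.003525620645616149 [0.3254 0.367  0.3844] [317.9066 209.1114] [306 198  25  23 332] [0.4064 0.3255 0.135 ] 37.397984705580825 35.31061021899737
[0.3947 0.3352 0.2579] 0.0018726593221689205 [0.3248 0.3677 0.3845] [317.0572 210.1084] [306 199  24  23 332] [0.4063 0.3254 0.135 ] 39.88359904371427 37.95100361697255
[[108  46  68  93  93  94  95  96  74 106  96  93]
 [105  48  89  94  94  94  97  98  95 106  97  92]
 [107  76  91 134 112  94  98  97  96 109  98  93]
 [107  92 119 164 165 147 115  98  97 110  97  93]
 [107  92 157  58  38  92 187 170 122 107  99  90]
 [105 126 140  37  39  37  38 112 193 109  98  91]
 [102 159  41  35  37  35  34  61 174  97  99 131]
 [133 139  31  36  37  36  38 160 124 117 150 155]
 [237 141 135  46  36  35  83 162 138 158 187 177]
 [243 225 126 150 134  45 172 232 243 242 242 243]]
[[ 13  15  11  13  13  13  14  13  11  13  13  13]
 [ 12  20  13  13  12  13  12  12  13  14  13  13]
 [ 13  10  13  13  12  12  12  13  13  13  13  12]
 [ 13  12  13  12  13  13  12  12  13  13  13  13]
 [ 13  13  13   8   0  12  13  12  13  13  13  14]
 [ 13  13  12   0   0   0  10  12  13  12  13  12]
 [ 13  13   8   0   0   0   0   9  13  13  13  15]
 [ 13  13   0  20 165  30 170  13  12  13  15  15]
 [ 20  13  13   3 120   0  10  12  14  15  16  15]
 [ 19  16  13  13  13   9  13  17  19  19  19  18]]
```

View pics/w2c.png

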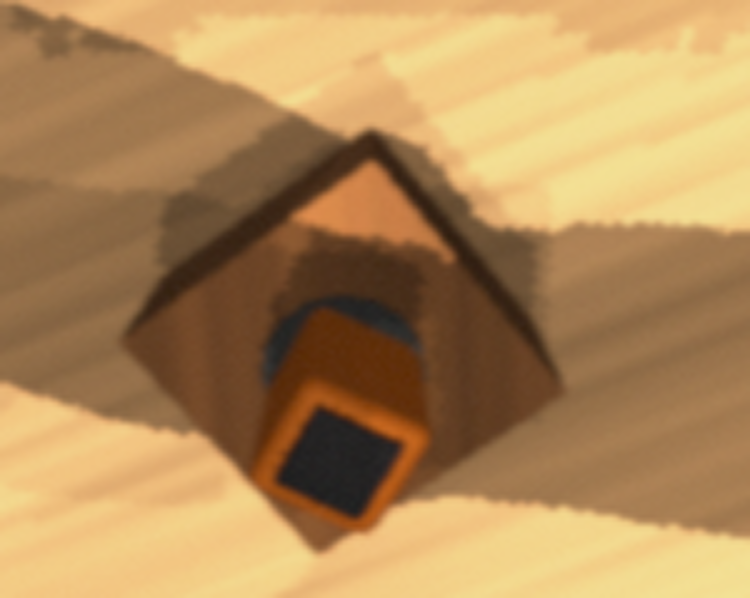

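The close view shows the dark cap of the handle square on its flats, about 25° off the tool axes (crop centre (340,462)). I'll align and correct.

step_arm:
  steps:
    - [[-1.5, -0.4, 0], [0, 0, 9]]
    - [[0, 0, 3], [0, 0, 9]]
    - [[0, 0, 2], [0, 0, 9]]
    - [[0, 0, 0], [0, 0, 0]]
    - [[0, 0, 0], [0, 0, 0]]

```text
clock: 1.95
tool_pos: [0.4071, 0.3254, 0.2083]
eef_rot: [0.431, 0.902, 0.001, -0.0]
contact_force: [0.4, 0.9, 0.0]
opening: 1.001
finger_force: 0.0
```

Run:
```python
from h import *
for i in range(2):
    st=sensors.get_state();s=snap('wrist','w3.png');T=R.from_quat(st['eef_rot']).as_matrix()
    u=proj(s,[.4064,.3255,.135]).astype(int)
    c,stt,m=blob(s,lambda h,S,v:(v<75),(u[0]-25,u[1]-25,u[0]+25,u[1]+25))
    cn,_=cv2.findContours(m.astype(np.uint8),0,2);b=cv2.boxPoints(cv2.minAreaRect(max(cn,key=cv2.contourArea)))
    P=np.array([onz(s,*p,.135) for p in b]);e=P[1]-P[0];f=P[2]-P[1];t=onz(s,*c,.135)
    print(st['clock'],st['tool_pos'],c,stt,t,np.degrees(np.arctan2(e[1],e[0]))%90,np.degrees(np.arctan2(f[1],f[0]))%90,np.degrees(np.arctan2(T[1,1],T[0,1])),'d',T.T@(t-st['tool_pos'])*100)
```

```text
1.95 [0.4071 0.3254 0.2083] [320.6673 214.7916] [309 204  25  23 547] [0.4064 0.3256 0.135 ] 38.96464581443265 39.54460424180634 38.96891977838358 d [ 0.0533 -0.0507  7.3295]
2.0 [0.4074 0.3253 0.2085] [320.5228 213.9836] [309 203  25  23 549] [0.4063 0.3258 0.135 ] 38.89366630727223 39.48483069300124 38.912829979303915 d [ 0.1023 -0.0645  7.3524]
```

step_arm:
  steps:
    - [[0.1, 0, 4], [0, 0, 0]]
    - [[0, 0, 4], [0, 0, 0]]
    - [[0, 0, 2.1], [0, 0, 0]]
    - [[0, 0, 0], [0, 0, 0]]

```text
clock: 2.55
tool_pos: [0.4063, 0.3248, 0.1061]
eef_rot: [0.432, 0.902, -0.001, -0.001]
contact_force: [-0.2, -1.0, 0.7]
opening: 1.003
finger_force: 0.0
```

step_arm:
  steps:
    - [[0, 0, 0], [0, 0, 0]]
    - [[0, 0, 0], [0, 0, 0]]
    - [[0, 0, 0], [0, 0, 0]]
    - [[0, 0, 0], [0, 0, 0]]
    - [[0, 0, 0], [0, 0, 0]]
    - [[0, 0, 0], [0, 0, 0]]
  claw: -1
  grip_force: 50

```text
clock: 3.3
tool_pos: [0.4067, 0.325, 0.1067]
eef_rot: [0.433, 0.902, 0.0, -0.0]
contact_force: [0.2, -0.6, -0.0]
opening: 0.342
finger_force: 0.0
```

step_arm:
  steps:
    - [[0, 0, 0], [0, 0, 0]]
    - [[0, 0, 0], [0, 0, 0]]
    - [[0, 0, 0], [0, 0, 0]]
    - [[0, 0, 0], [0, 0, 0]]

```text
clock: 3.8
tool_pos: [0.4066, 0.3249, 0.1067]
eef_rot: [0.433, 0.902, -0.0, -0.0]
contact_force: [-0.3, -0.9, -0.5]
opening: 0.291
finger_force: 50.0
```

Run:
```python
from h import *
st=sensors.get_state();print(st['tool_pos'],st['eef_rot'],st['q'])
```

```text
[0.4066 0.3249 0.1067] [ 0.4327  0.9015 -0.0001 -0.0001] [-0.7307  0.7997 -0.0529  2.0021  0.113   0.3427 -0.1984]
```

step_arm:
  steps:
    - [[0, 0, -5], [0, 0, 0]]
    - [[0, 0, -6], [0, 0, 0]]
    - [[0, 0, -5], [0, 0, 0]]
    - [[0, 0, 0], [0, 0, 0]]
    - [[0, 0, 0], [0, 0, 0]]

```text
clock: 4.42
tool_pos: [0.4061, 0.3244, 0.2659]
eef_rot: [0.433, 0.902, -0.001, -0.0]
contact_force: [-0.8, -0.6, -0.9]
opening: 0.293
finger_force: 50.0
```

Run:
```python
from h import *
st=sensors.get_state();print(st['tool_pos'])
W=snap('wrist','w4.png');S=snap('scene');D=snap('side')
t=np.array(st['tool_pos'])-[0,0,.0985]
cs=[]
for s in(W,S,D):
    u,v=proj(s,t).astype(int);print(u,v)
    h=30 if s is W else 20
    c=s['img'][max(v-h,0):v+h,max(u-h,0):u+h];cs.append(cv2.resize(c,(260,260),interpolation=2))
cv2.imwrite('pics/blade.png',np.hstack(cs)[...,::-1])
a=cv2.imread('pics/blade.png');b=cv2.resize(cv2.imread('pics/w4.png'),(500,312));b=np.pad(b,((0,0),(0,280),(0,0)));cv2.imwrite('pics/bl2.png',np.vstack([a,b]))
```

```text
[0.4061 0.3244 0.2659]
321 203
418 109
221 104
```

View pics/bl2.png

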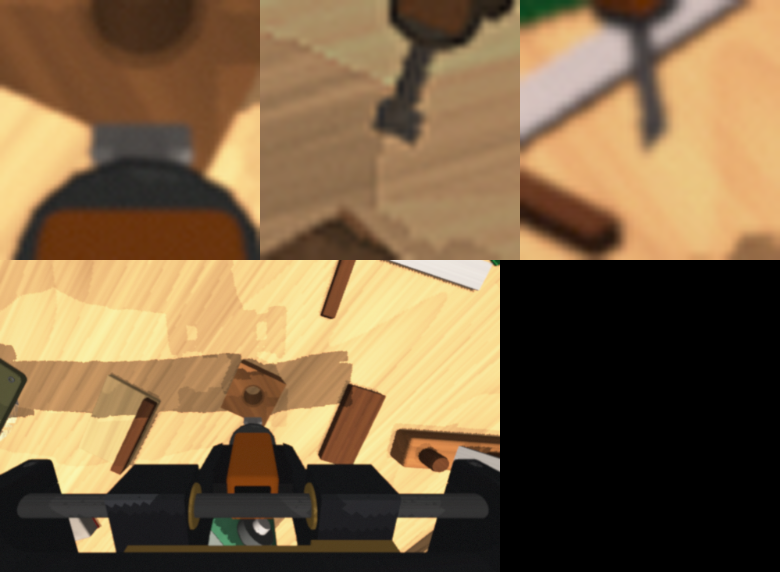

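The blade lies across the wrist image at about (323,202), so its width is along the tool's y. The empty stand hole is near (324,171). Next I'll hover over the left screw.

```bash
cat >> h.py <<'E'
def pose(slot,psi,th,dist,tl=.0985,off=(0,0)):
    """tool pose with blade tip dist out of slot mouth, blade at screw angle th; off: tip offset from axis in tool x,y"""
    c,s=np.cos(np.pi/6),.5
    L=np.array([-np.sin(psi),np.cos(psi),0]);U=np.array([c*np.cos(psi),c*np.sin(psi),s]);n=np.cross(U,L)
    n=n if n[2]>0 else -n
    y=np.cos(th)*L+np.sin(th)*U;z=-n;M=np.c_[np.cross(y,z),y,z]
    return np.array(slot)+n*(dist+tl)-M[:,:2]@np.array(off),M
def plan(p,M,N,st=None):
    st=st or sensors.get_state();T=R.from_quat(st['eef_rot']).as_matrix();p0=np.array(st['tool_pos'])
    d=T.T@M;rv=R.from_matrix(d).as_rotvec();step=rv/N
    for i in range(N):
        print([[round(x,2) for x in T.T@((p-p0)/N)*100],[round(x,2) for x in np.degrees(step)]]);T=T@R.from_rotvec(step).as_matrix()
E
python3 - <<'E'
from h import *
p,M=pose([.509,.083,.110],.1,.5,.06);print(p,M)
plan(p,M,6)
s=cv2.imread('pics/w4.png')
E
```

```text
[0.4301 0.0751 0.2473] [[-0.8041  0.3255  0.4975]
 [ 0.4012  0.9146  0.0499]
 [-0.4388  0.2397 -0.866 ]]
[[np.float64(-3.49), np.float64(-2.28), np.float64(0.31)], [np.float64(-3.47), np.float64(-3.71), np.float64(-4.61)]]
[[np.float64(-3.27), np.float64(-2.58), np.float64(0.38)], [np.float64(-3.47), np.float64(-3.71), np.float64(-4.61)]]
[[np.float64(-3.03), np.float64(-2.85), np.float64(0.42)], [np.float64(-3.47), np.float64(-3.71), np.float64(-4.61)]]
[[np.float64(-2.76), np.float64(-3.11), np.float64(0.42)], [np.float64(-3.47), np.float64(-3.71), np.float64(-4.61)]]
[[np.float64(-2.48), np.float64(-3.35), np.float64(0.4)], [np.float64(-3.47), np.float64(-3.71), np.float64(-4.61)]]
[[np.float64(-2.17), np.float64(-3.56), np.float64(0.34)], [np.float64(-3.47), np.float64(-3.71), np.float64(-4.61)]]
```

step_arm:
  steps:
    - [[-3.5, -2.3, 0.3], [-3.5, -3.7, -4.6]]
    - [[-3.3, -2.6, 0.4], [-3.5, -3.7, -4.6]]
    - [[-3.0, -2.8, 0.4], [-3.5, -3.7, -4.6]]
    - [[-2.8, -3.1, 0.4], [-3.5, -3.7, -4.6]]
    - [[-2.5, -3.4, 0.4], [-3.5, -3.7, -4.6]]
    - [[-2.2, -3.6, 0.3], [-3.5, -3.7, -4.6]]
    - [[0, 0, 0], [0, 0, 0]]
    - [[0, 0, 0], [0, 0, 0]]

```text
clock: 5.58
tool_pos: [0.4004, 0.1202, 0.2387]
eef_rot: [0.263, 0.953, 0.017, 0.149]
contact_force: [0.1, 0.6, -1.6]
opening: 0.288
finger_force: 50.0
```

Run:
```python
from h import *
st=sensors.get_state();print(st['clock'],st['tool_pos'],R.from_quat(st['eef_rot']).as_matrix(),st['q'])
W=snap('wrist','w5.png')
b=cv2.imread('pics/w5.png')[0:260,130:510];cv2.imwrite('pics/w5c.png',cv2.resize(b,(760,520),interpolation=2))
```

```text
5.575 [0.4004 0.1202 0.2387] [[-0.8174  0.4959  0.2931]
 [ 0.5059  0.8614 -0.0465]
 [-0.2755  0.1103 -0.9549]] [-0.6077  0.4261  0.0925  2.4164  1.1657  0.1641 -0.638 ]
```

View pics/w5c.png

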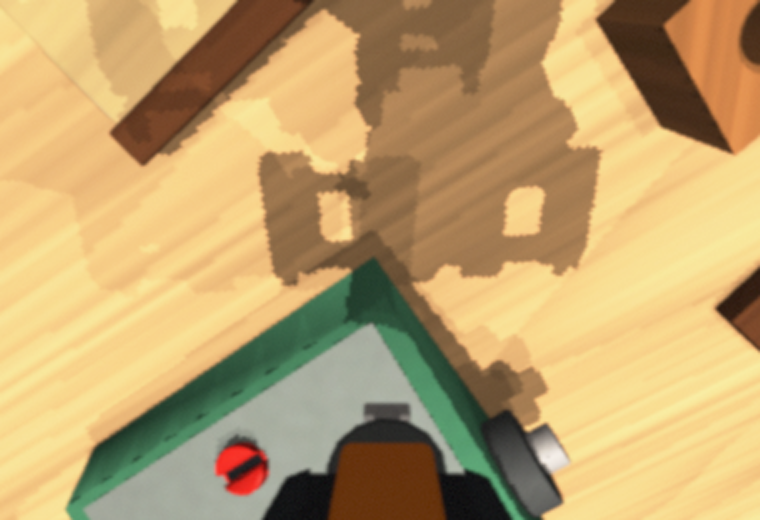

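The red slot is at full-frame (251,234), the cover's front-left corner is at (317,162), and the blade is at (323,202). The left screw is hidden behind the driver because the move was speed-limited.

Run:
```python
from h import *
W=snap('wrist')
red=lambda h,s,v:((h<6)|(h>174))&(s>150)&(v>90)
c,b,m=blob(W,red,(225,200,280,260));print(c,b)
print('red',onz(W,*c,.0855))
a=onz(W,317,162.5,.063);e=onz(W,172,255,.063);d=a-e;print(a,e,'yaw',np.arctan2(-d[0],d[1]))
a=onz(W,130+375/2,130,0);print(a)
S=snap('scene');D=snap('side')
for n,s,bx in(('S',S,(295,165,330,195)),('D',D,(285,180,315,210))):
    c,_,_=blob(s,red,bx);print(n,c,onz(s,*c,.0855))
print(sensors.get_state()['tool_pos'],proj(S,[.5,.08,.112]),proj(D,[.5,.08,.112]))
p,M=pose([.509,.083,.110],.1,.5,.06);plan(p,M,5)
```

```text
[250.2225 233.4719] [238 222  26  25 409]
red [0.4591 0.0169 0.0855]
[0.4363 0.1163 0.063 ] [ 0.4474 -0.0902  0.063 ] yaw 0.05358590903263505
[0.4306 0.1272 0.    ]
S [313.2462 178.4   ] [0.4602 0.013  0.0855]
D [300.0976 194.378 ] [0.4595 0.0103 0.0855]
[0.4005 0.1201 0.239 ] [344.4669 177.1332] [300.1779 162.8034]
[[np.float64(-0.99), np.float64(-0.46), np.float64(0.06)], [np.float64(-2.14), np.float64(-1.77), np.float64(-1.33)]]
[[np.float64(-0.97), np.float64(-0.49), np.float64(0.07)], [np.float64(-2.14), np.float64(-1.77), np.float64(-1.33)]]
[[np.float64(-0.96), np.float64(-0.52), np.float64(0.08)], [np.float64(-2.14), np.float64(-1.77), np.float64(-1.33)]]
[[np.float64(-0.94), np.float64(-0.54), np.float64(0.09)], [np.float64(-2.14), np.float64(-1.77), np.float64(-1.33)]]
[[np.float64(-0.93), np.float64(-0.57), np.float64(0.1)], [np.float64(-2.14), np.float64(-1.77), np.float64(-1.33)]]
```

Run:
```python
from h import *
p,M=pose([.503,.081,.112],.054,.5,.05);print(p);plan(p,M,5)
```

```text
[0.4289 0.077  0.2406]
[[np.float64(-0.91), np.float64(-0.46), np.float64(0.18)], [np.float64(-1.96), np.float64(-1.87), np.float64(-0.85)]]
[[np.float64(-0.9), np.float64(-0.48), np.float64(0.19)], [np.float64(-1.96), np.float64(-1.87), np.float64(-0.85)]]
[[np.float64(-0.88), np.float64(-0.5), np.float64(0.2)], [np.float64(-1.96), np.float64(-1.87), np.float64(-0.85)]]
[[np.float64(-0.87), np.float64(-0.52), np.float64(0.21)], [np.float64(-1.96), np.float64(-1.87), np.float64(-0.85)]]
[[np.float64(-0.85), np.float64(-0.54), np.float64(0.22)], [np.float64(-1.96), np.float64(-1.87), np.float64(-0.85)]]
```

step_arm:
  steps:
    - [[-0.9, -0.5, 0.2], [-2, -1.9, -0.85]]
    - [[-0.9, -0.5, 0.2], [-2, -1.9, -0.85]]
    - [[-0.9, -0.5, 0.2], [-2, -1.9, -0.85]]
    - [[-0.9, -0.5, 0.2], [-2, -1.9, -0.85]]
    - [[-0.9, -0.5, 0.2], [-2, -1.9, -0.85]]
    - [[0, 0, 0], [0, 0, 0]]
    - [[0, 0, 0], [0, 0, 0]]

```text
clock: 6.65
tool_pos: [0.4244, 0.0805, 0.2408]
eef_rot: [0.223, 0.945, 0.056, 0.234]
contact_force: [0.7, 0.2, -2.5]
opening: 0.291
finger_force: 50.0
```

Run:
```python
from h import *
st=sensors.get_state();print(st['clock'],st['tool_pos'],R.from_quat(st['eef_rot']).as_matrix(),st['q'])
W=snap('wrist','w6.png');print(proj(W,[.503,.081,.112]),proj(W,[.4597,.013,.086]))
b=cv2.imread('pics/w6.png')[0:260,130:510];cv2.imwrite('pics/w6c.png',cv2.resize(b,(760,520),interpolation=2))
p,M=pose([.503,.081,.112],.054,.5,.05);print(p);plan(p,M,5)
```

```text
6.65 [0.4244 0.0805 0.2408] [[-0.7907  0.396   0.4669]
 [ 0.4481  0.894   0.0008]
 [-0.4171  0.2098 -0.8843]] [-0.2078  0.4545 -0.3435  2.5535  2.2148  0.4656 -1.5648]
[326.831 194.324] [239.9323 178.923 ]
[0.4289 0.077  0.2406]
[[np.float64(-0.1), np.float64(-0.03), np.float64(0.05)], [np.float64(-0.45), np.float64(-0.25), np.float64(-0.13)]]
[[np.float64(-0.1), np.float64(-0.03), np.float64(0.05)], [np.float64(-0.45), np.float64(-0.25), np.float64(-0.13)]]
[[np.float64(-0.1), np.float64(-0.03), np.float64(0.05)], [np.float64(-0.45), np.float64(-0.25), np.float64(-0.13)]]
[[np.float64(-0.1), np.float64(-0.04), np.float64(0.05)], [np.float64(-0.45), np.float64(-0.25), np.float64(-0.13)]]
[[np.float64(-0.1), np.float64(-0.04), np.float64(0.05)], [np.float64(-0.45), np.float64(-0.25), np.float64(-0.13)]]
```

View pics/w6c.png

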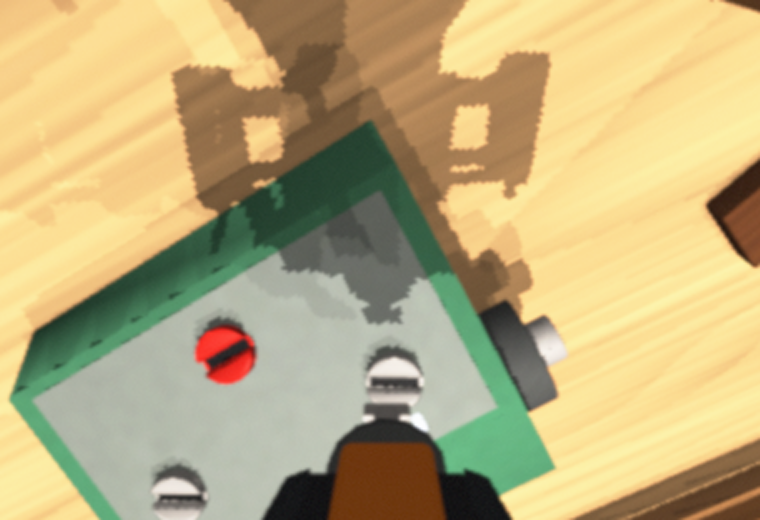

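The wrist view shows the left slot at full-frame (328,191), parallel to the blade just below it at (324,205). The right slot is at (220,248) and the red slot at (244,176). q7 would run towards its limit during the turn, so I'll half-turn the tool first, which the blade's symmetry allows.

Run:
```python
from h import *
W=snap('wrist','w6b.png')
L=onz(W,328,191,.112);Rr=onz(W,220,248.5,.112);red=onz(W,244,176.5,.086)
d=L-Rr;print(L,Rr,red,np.linalg.norm(d),'psi',np.arctan2(-d[0],d[1]));f=(L+Rr)/2-red;print(f,np.arctan2(f[1],f[0]))
# steel/slot details
g=cv2.cvtColor(W['img'],cv2.COLOR_RGB2GRAY)
print(g[180:210:2,308:350:2])
# slot ends by hand -> theta for a pixel direction that is horizontal
psi=np.arctan2(-d[0],d[1]);c=np.cos(np.pi/6)
Lv=np.array([-np.sin(psi),np.cos(psi),0]);U=np.array([c*np.cos(psi),c*np.sin(psi),.5]);n=np.cross(Lv,U);n*=np.sign(n[2])
for (u0,v0,u1,v1) in [(317,191,339,191),(211,248.5,230,248.5),(233,182,255,171)]:
    e=onplane(W,u1,v1,L if u0>300 else Rr if v0>200 else red,n)-onplane(W,u0,v0,L if u0>300 else Rr if v0>200 else red,n);print('theta',np.arctan2(e@U,e@Lv),np.linalg.norm(e))
st=sensors.get_state();T=R.from_quat(st['eef_rot']).as_matrix();print('tool th',np.arctan2(T[:,1]@U,T[:,1]@Lv),'tilt err',T.T@n, st['tool_pos'],st['q'])
```

```text
[0.5001 0.0839 0.112 ] [ 0.5074 -0.0434  0.112 ] [0.4597 0.018  0.086 ] 0.12752050858581335 psi 0.05770440439396951
[0.0441 0.0023 0.026 ] 0.051893357330847864
[[192 188 166 124  79 117 175 216 231 240 236 222 190 133  96 138 192 195
  195 194 192]
 [190 179 163  96 138 211 232 237 239 240 239 240 236 222 165 117 187 196
  195 192 192]
 [194 185 145 134 220 236 238 239 239 240 240 239 240 240 230 164 160 195
  194 194 194]
 [196 188 167 203 229 231 231 232 233 233 233 232 234 236 236 223 165 194
  195 196 194]
 [195 187 185 188 145 145 146 146 148 160 163 164 165 167 168 181 198 193
  194 195 196]
 [196 192 196 187  72  62  65  63  64  66  66  66  66  67  69 136 230 198
  193 192 194]
 [194 191 192 174  82  90  89  64  90  78  69  84  68  70  58 113 217 196
  193 193 193]
 [195 195 171 121 113 114 121 106 116 111 102 110 100  97  94  98 146 190
  192 194 194]
 [196 194 178 155 149 152 152 137 141 154 144 151 155 154 153 158 173 194
  194 194 195]
 [195 196 191 180 196 196 199 202 202 204 206 209 210 213 214 203 193 196
  197 195 196]
 [194 196 190 177 198 207 203 204 206 208 210 211 214 225 234 208 198 198
  197 198 197]
 [194 191 138  99  99 109 108 106 107 106 109 109 112 177 208 198 198 199
  199 199 197]
 [195 189 115  79  80  77  76  76  76  77  75  81  81 118 192 199 200 200
  201 200 198]
 [196 189 124 103  92  75  75  77  77  75  75  95 107 124 192 216 206 199
  199 200 198]
 [194 199 229 226 187  79  69  69  72  69  85 192 230 230 248 252 243 201
  200 200 198]]
theta 0.5028330551994116 0.021069801374710276
theta 0.49409657405580637 0.01989673315593104
theta 0.053518025574052164 0.024683942466872878
tool th 0.5140972941868561 tilt err [ 0.02  -0.041 -0.999] [0.4245 0.0808 0.241 ] [-0.2084  0.4544 -0.3436  2.5536  2.2156  0.4663 -1.5655]
```

step_arm:
  steps:
    - [[0, 0, 0], [0, 0, -10.5]]
    - [[0, 0, 0], [0, 0, -10.5]]
    - [[0, 0, 0], [0, 0, -10.5]]
    - [[0, 0, 0], [0, 0, -10.5]]
    - [[0, 0, 0], [0, 0, -10.5]]
    - [[0, 0, 0], [0, 0, -10.5]]
    - [[0, 0, 0], [0, 0, -10.5]]
    - [[0, 0, 0], [0, 0, -10.5]]
    - [[0, 0, 0], [0, 0, -10.5]]

```text
clock: 7.88
tool_pos: [0.4244, 0.0809, 0.241]
eef_rot: [-0.545, 0.803, -0.135, 0.2]
contact_force: [0.6, -0.2, -1.6]
opening: 0.289
finger_force: 50.0
```

Run:
```python
from h import *
st=sensors.get_state();T=R.from_quat(st['eef_rot']).as_matrix();print(st['clock'],st['tool_pos'],T,st['q'])
```

```text
7.875 [0.4244 0.0809 0.241 ] [[-0.3263 -0.8215  0.4677]
 [-0.9291  0.3699  0.0014]
 [-0.1741 -0.4341 -0.8839]] [-0.3028  0.448  -0.2012  2.5587  2.348   0.4226 -0.0283]
```

Run:
```python
from h import *
# tip offset in tool frame from w6b (tool static then)
Tq=R.from_matrix(np.array([[-0.7907,.396,.4669],[.4481,.894,.0008],[-.4171,.2098,-.8843]]))
K=snap('wrist')
C=np.array([[.0002,-.954,-.2998],[1,.0003,-.0003],[.0004,-.2998,.954]]);o=np.array([.0771,.001,-.1264])
for px in[(323.3,202),(323.3,201)]:
    d=C@np.r_[(px[0]-K['cx'])/K['fx'],(px[1]-K['cy'])/K['fy'],1];print('tip tool',o+d*(.0987-o[2])/d[2])
p,M=pose([.5005,.0845,.112],.055,.5-np.pi,.04);print(p);plan(p,M,9)
```

```text
tip tool [0.001  0.0011 0.0987]
tip tool [0.0019 0.0011 0.0987]
[0.4314 0.0807 0.2319]
[[np.float64(-0.01), np.float64(-0.02), np.float64(0.13)], [np.float64(0.3), np.float64(-0.08), np.float64(-9.5)]]
[[np.float64(-0.0), np.float64(-0.02), np.float64(0.13)], [np.float64(0.3), np.float64(-0.08), np.float64(-9.5)]]
[[np.float64(0.0), np.float64(-0.02), np.float64(0.13)], [np.float64(0.3), np.float64(-0.08), np.float64(-9.5)]]
[[np.float64(0.0), np.float64(-0.02), np.float64(0.13)], [np.float64(0.3), np.float64(-0.08), np.float64(-9.5)]]
[[np.float64(0.01), np.float64(-0.02), np.float64(0.13)], [np.float64(0.3), np.float64(-0.08), np.float64(-9.5)]]
[[np.float64(0.01), np.float64(-0.01), np.float64(0.13)], [np.float64(0.3), np.float64(-0.08), np.float64(-9.5)]]
[[np.float64(0.01), np.float64(-0.01), np.float64(0.13)], [np.float64(0.3), np.float64(-0.08), np.float64(-9.5)]]
[[np.float64(0.01), np.float64(-0.01), np.float64(0.13)], [np.float64(0.3), np.float64(-0.08), np.float64(-9.5)]]
[[np.float64(0.02), np.float64(-0.01), np.float64(0.13)], [np.float64(0.3), np.float64(-0.08), np.float64(-9.5)]]
```

step_arm:
  steps:
    - [[0, 0, 0.1], [0.3, 0, -9.5]]
    - [[0, 0, 0.1], [0.3, 0, -9.5]]
    - [[0, 0, 0.1], [0.3, 0, -9.5]]
    - [[0, 0, 0.1], [0.3, 0, -9.5]]
    - [[0, 0, 0.1], [0.3, 0, -9.5]]
    - [[0, 0, 0.1], [0.3, 0, -9.5]]
    - [[0, 0, 0.2], [0.3, 0, -9.5]]
    - [[0, 0, 0.2], [0.3, 0, -9.5]]
    - [[0, 0, 0.2], [0.3, 0, -9.5]]
    - [[0, 0, 0], [0, 0, 0]]
    - [[0, 0, 0], [0, 0, 0]]

```text
clock: 9.3
tool_pos: [0.4324, 0.0809, 0.2316]
eef_rot: [0.94, -0.222, 0.25, -0.067]
contact_force: [-0.4, -0.0, -1.3]
opening: 0.293
finger_force: 50.0
```

Run:
```python
from h import *
st=sensors.get_state();T=R.from_quat(st['eef_rot']).as_matrix();print(st['clock'],st['tool_pos'],T,st['q'])
W=snap('wrist','w7.png');print(proj(W,[.5005,.0845,.112]),proj(W,st['tool_pos']+T@[0,0,.0987]))
b=cv2.imread('pics/w7.png')[100:280,220:440];cv2.imwrite('pics/w7c.png',cv2.resize(b,(660,540),interpolation=2))
p,M=pose([.5005,.0845,.112],.055,.5-np.pi,.02,.0987);print(p);plan(p,M,3)
```

```text
9.3 [0.4324 0.0809 0.2316] [[ 0.7762 -0.3839  0.5001]
 [-0.4509 -0.8924  0.0148]
 [ 0.4407 -0.237  -0.8658]] [ 0.3264  0.78   -1.3684  2.5598  1.7316  1.1189  1.9377]
[322.957  191.8354] [324.2446 204.3026]
[0.4412 0.0812 0.2148]
[[np.float64(-0.03), np.float64(0.01), np.float64(0.63)], [np.float64(0.21), np.float64(-0.13), np.float64(-0.28)]]
[[np.float64(-0.02), np.float64(0.01), np.float64(0.63)], [np.float64(0.21), np.float64(-0.13), np.float64(-0.28)]]
[[np.float64(-0.02), np.float64(0.01), np.float64(0.64)], [np.float64(0.21), np.float64(-0.13), np.float64(-0.28)]]
```

View pics/w7c.png

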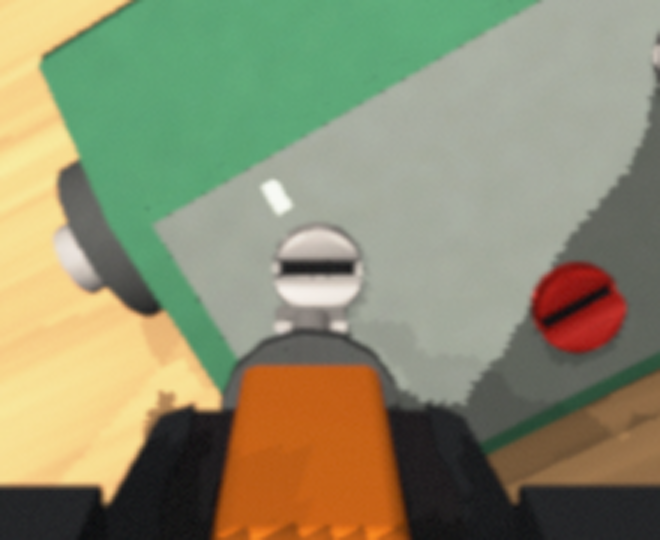

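The left slot is at full-frame (325.7,189.3), parallel to the blade at (324,203). They are nearly in line.

Run:
```python
from h import *
st=sensors.get_state();W=snap('wrist');T=R.from_quat(st['eef_rot']).as_matrix()
print(onz(W,325.7,189.3,.112))
def tl(u,v,z):
    o,d=ray(W,u,v);o=T.T@(o-st['tool_pos']);d=T.T@d;return o+d*(z-o[2])/d[2]
print('tip',tl(324,202.7,.0987),'slot',[tl(325.7,189.3,.0987+x) for x in(.039,.043,.047)])
```

```text
[0.5017 0.0812 0.112 ]
tip [ 0.0013 -0.0002  0.0987] slot [array([0.001 , 0.0015, 0.1377]), array([-0.0002,  0.0015,  0.1417]), array([-0.0014,  0.0015,  0.1457])]
```

step_arm:
  steps:
    - [[0, 0.15, 1.2], [0, 0, 0]]
    - [[0, 0, 1.2], [0, 0, 0]]
    - [[0, 0, 0.8], [0, 0, 0]]
    - [[0, 0, 0.4], [0, 0, 0]]
    - [[0, 0, 0.3], [0, 0, 0]]
    - [[0, 0, 0.2], [0, 0, 0]]
    - [[0, 0, 0], [0, 0, 0]]

```text
clock: 10.28
tool_pos: [0.4524, 0.08, 0.1959]
eef_rot: [0.94, -0.22, 0.251, -0.067]
contact_force: [0.7, 0.2, -2.1]
opening: 0.287
finger_force: 50.0
```

```bash
cat > s.py <<'E'
from h import *
st=sensors.get_state();T=R.from_quat(st['eef_rot']).as_matrix();psi=.055;c=np.cos(np.pi/6)
Lv=np.array([-np.sin(psi),np.cos(psi),0]);U=np.array([c*np.cos(psi),c*np.sin(psi),.5]);n=np.cross(U,Lv);n*=np.sign(n[2])
tip=st['tool_pos']+T@[0,0,.0987]
import sys
S=np.array([.5009,.0826,.112]) if len(sys.argv)<2 else np.array([.5080,-.0472,.112])
print('clk',st['clock'],'tip rel slot: L,U,n mm',1e3*np.array([(tip-S)@Lv,(tip-S)@U,(tip-S)@n]),'th',np.arctan2(-T[:,1]@U,-T[:,1]@Lv),'ntool',T.T@n)
print('Ftool',T.T@st['contact_force'],'Mtool',T.T@st['moment'],'q',st['q'],'op',st['opening'])
E
python3 s.py
```

```text
clk 10.275 tip rel slot: L,U,n mm [-1.1034  0.0097 -1.7448] th 0.512191153529515 ntool [ 0.0068  0.0102 -0.9999]
Ftool [-0.4568  0.0141  2.1541] Mtool [-0.3453 -0.7463 -0.0236] q [ 0.3279  0.9556 -1.42    2.5502  1.7818  1.2918  1.9534] op 0.2873919380376121
```

step_arm:
  steps:
    - [[0, 0, 0.2], [0, 0, 0]]
    - [[0, 0, 0.2], [0, 0, 0]]
    - [[0, 0, 0.1], [0, 0, 0]]
    - [[0, 0, 0], [0, 0, 0]]

```text
clock: 10.78
tool_pos: [0.4548, 0.0802, 0.1913]
eef_rot: [0.94, -0.22, 0.25, -0.067]
contact_force: [-1.3, 1.0, -3.3]
opening: 0.292
finger_force: 50.0
```

```bash
python3 s.py
```

```text
clk 10.775 tip rel slot: L,U,n mm [-1.0815 -0.2717 -6.9279] th 0.512295388620089 ntool [ 0.0061  0.0103 -0.9999]
Ftool [-2.897   0.424   2.2772] Mtool [-0.3386 -1.0439  0.0298] q [ 0.3256  0.9691 -1.4122  2.5477  1.794   1.2985  1.9536] op 0.29207388266567597
```

step_arm:
  steps:
    - [[0, 0, 0], [0, 0, 7]]
    - [[0, 0, 0], [0, 0, 7]]
    - [[0, 0, 0], [0, 0, 7]]
    - [[0, 0, 0], [0, 0, 0]]

```text
clock: 11.28
tool_pos: [0.4544, 0.0808, 0.1912]
eef_rot: [0.885, -0.387, 0.233, -0.112]
contact_force: [-1.4, 2.4, -4.8]
opening: 0.293
finger_force: 50.0
```

```bash
python3 s.py
```

```text
clk 11.275 tip rel slot: L,U,n mm [-0.263  -0.7102 -6.8151] th 0.8769014142119139 ntool [ 0.0074  0.0069 -0.9999]
Ftool [-4.1901  1.0518  3.5211] Mtool [-0.6179 -1.5713 -0.027 ] q [ 0.3285  0.9774 -1.4268  2.5478  1.7874  1.3104  1.5931] op 0.29325297689648766
```

step_arm:
  steps:
    - [[0, 0, 0], [0, 0, 8]]
    - [[0, 0, 0], [0, 0, 8]]
    - [[0, 0, 0], [0, 0, 8]]
    - [[0, 0, 0], [0, 0, 8]]
    - [[0, 0, 0], [0, 0, 8]]
    - [[0, 0, 0], [0, 0, 0]]

```text
clock: 12.02
tool_pos: [0.4549, 0.0806, 0.1915]
eef_rot: [0.7, -0.666, 0.182, -0.185]
contact_force: [0.1, 2.6, -3.9]
opening: 0.287
finger_force: 50.0
```

```bash
python3 s.py
```

```text
clk 12.025 tip rel slot: L,U,n mm [-0.5792  0.0118 -6.8233] th 1.5734828269644847 ntool [ 0.011  -0.0008 -0.9999]
Ftool [-2.6693  1.7699  3.4591] Mtool [-1.1554 -0.8627 -0.0237] q [ 0.3318  0.9861 -1.4414  2.5471  1.781   1.3257  0.9018] op 0.28718272168845027
```

step_arm:
  steps:
    - [[0, 0, 0], [0, 0, 4]]
    - [[0, 0, 0], [0, 0, 4]]
    - [[0, 0, 0], [0, 0, 3]]
    - [[0, 0, 0], [0, 0, 0]]

```text
clock: 12.52
tool_pos: [0.455, 0.0804, 0.1916]
eef_rot: [-0.633, 0.73, -0.164, 0.201]
contact_force: [0.4, 2.1, -4.1]
opening: 0.294
finger_force: 50.0
```

```bash
python3 s.py
```

```text
clk 12.525 tip rel slot: L,U,n mm [-0.7753  0.1361 -6.814 ] th 1.765145553602385 ntool [ 0.0111 -0.0033 -0.9999]
Ftool [-1.7538  2.0502  3.7982] Mtool [-1.1338 -0.5922 -0.0366] q [ 0.3323  0.9875 -1.4438  2.5471  1.7798  1.3285  0.711 ] op 0.29386956113817014
```

step_arm:
  steps:
    - [[0, 0, 0], [0, 0, 3]]
    - [[0, 0, 0], [0, 0, 3]]
    - [[0, 0, 0], [0, 0, 0]]
    - [[0, 0, 0], [0, 0, 0]]

```text
clock: 13.02
tool_pos: [0.455, 0.0804, 0.1916]
eef_rot: [-0.593, 0.762, -0.153, 0.21]
contact_force: [0.9, 2.6, -4.5]
opening: 0.289
finger_force: 50.0
```

```bash
python3 s.py
python3 - <<'E'
from h import *
W=snap('wrist','w8.png');D=snap('side');S=snap('scene')
st=sensors.get_state();T=R.from_quat(st['eef_rot']).as_matrix()
u=proj(W,st['tool_pos']+T@[0,0,.0987]);print(u)
a=cv2.resize(W['img'][140:260,250:400],(600,480),interpolation=2);b=cv2.resize(D['img'][140:210,270:345],(0,0),fx=2.6,fy=6.8*0+3.4) 
b=cv2.resize(D['img'][145:205,275:325],(200,240),interpolation=2);c=cv2.resize(S['img'][160:210,325:367],(200,240),interpolation=2)
cv2.imwrite('pics/w8c.png',np.hstack([a,np.vstack([b,c])])[...,::-1])
E
```

```text
clk 13.025 tip rel slot: L,U,n mm [-0.8214  0.1433 -6.8058] th 1.8710942685186194 ntool [ 0.0107 -0.0045 -0.9999]
Ftool [-2.0777  2.0473  4.4498] Mtool [-1.1438 -0.6759 -0.3124] q [ 0.3326  0.9883 -1.445   2.5471  1.7793  1.3298  0.6053] op 0.288996299408024
[323.5695 203.0447]
```

step_arm:
  steps:
    - [[0, 0, 0], [0, 0, -4.5]]
    - [[0, 0, 0], [0, 0, -4.5]]
    - [[0, 0, 0], [0, 0, 0]]
    - [[0, 0, -1], [0, 0, 0]]
    - [[0, 0, -1.5], [0, 0, 0]]
    - [[0, 0, -2.0], [0, 0, 0]]
    - [[0, 0, 0], [0, 0, 0]]
    - [[0, 0, 0], [0, 0, 0]]

```text
clock: 14.18
tool_pos: [0.433, 0.079, 0.2307]
eef_rot: [-0.65, 0.715, -0.169, 0.197]
contact_force: [-0.2, 0.6, -1.3]
opening: 0.291
finger_force: 50.0
```

```bash
python3 s.py
python3 - <<'E'
from h import *
W=snap('wrist','w9.png');st=sensors.get_state();T=R.from_quat(st['eef_rot']).as_matrix()
g=cv2.cvtColor(W['img'],cv2.COLOR_RGB2GRAY)
u=proj(W,[.5009,.0826,.112]);print(u,proj(W,st['tool_pos']+T@[0,0,.0987]))
print(g[172:214:2,296:356:2])
E
```

```text
clk 14.175 tip rel slot: L,U,n mm [-1.1522  0.5808 38.1151] th 1.7168984941713015 ntool [ 0.0132 -0.0026 -0.9999]
Ftool [-0.4602  0.9198  1.0596] Mtool [-0.7317  0.0172  0.0228] q [ 0.3561  0.8418 -1.472   2.5597  1.6863  1.2166  0.7642] op 0.2910183409866465
[324.5686 191.2303] [324.1569 203.3148]
[[193 191 193 192 194 194 193 189 188 187 160 115 113 111 107 125 129 127
  147 182 186 184 188 187 184 183 182 174 171 171]
 [192 193 193 192 194 193 192 190 188 186 159 108 103  94  91  85  90  92
   99 110 119 123 129 134 123 122 146 170 171 170]
 [194 196 194 194 194 193 190 190 188 184 149  96  99 113 117 112 103  92
   81  77  79  80  85 105  99  99 109 124 153 172]
 [195 195 196 194 192 192 191 190 188 166 119 128 142 143 143 141 139 136
  122  92  78  78  79  83  96 109 109 110 121 135]
 [194 194 195 193 191 190 190 188 181 144 147 150 143 141 140 138 136 137
  136 129  99  77  77  78  96 107 111 111 110 112]
 [193 192 192 190 188 189 188 185 152 150 146 139 137 136 134 134 133 132
  132 131 125  91  87  92  95  97 109 111 111 111]
 [191 191 190 189 188 189 189 178 143 142 136 136 
[... 1125 characters left out ...]
 94  93  91  90  91  92
   91  91  94 104 109 109 109 108 109 110 109 110]
 [186 186 187 189 187 187 188 184 125  82  83  89  91  85  79  80  78  82
   82  89 106 108 110 110 109 109 109 109 109 110]
 [187 185 185 185 188 188 187 181 121  92  93  94  91  85  80  78  77  83
   86  88 105 109 107 109 110 110 110 108 108 109]
 [186 183 185 185 186 187 186 183 136 123 118  92  83  78  73  74  74  90
  101 102 107 108 109 108 109 110 110 109 109 109]
 [187 184 184 183 185 186 187 180 138  96  75  49  40  40  41  42  45  55
   65  88 104 109 108 109 109 109 108 109 109 108]
 [186 185 184 183 185 178 134 101  63  43  43  41  43  44  43  43  43  40
   41  43  66  94 108 108 109 108 108 109 109 110]]
```

```bash
cat > slot.py <<'E'
from h import *
import sys
S=np.array([float(x) for x in sys.argv[2:5]]);W=cv2.cvtColor(cv2.imread('pics/'+sys.argv[1]),cv2.COLOR_BGR2GRAY)
s=snap('wrist');psi=.055;c=np.cos(np.pi/6)
Lv=np.array([-np.sin(psi),np.cos(psi),0]);U=np.array([c*np.cos(psi),c*np.sin(psi),.5]);n=np.cross(U,Lv);n*=np.sign(n[2])
u=proj(s,S).astype(int);m=np.zeros_like(W);x0,y0=u-[13,10];m[y0:y0+18,x0:x0+27]=W[y0:y0+18,x0:x0+27]<int(sys.argv[5])
k,l,st,ce=cv2.connectedComponentsWithStats(m);i=1+np.argmax(st[1:,4]);ys,xs=np.where(l==i)
vx,vy,a,b=cv2.fitLine(np.c_[xs,ys].astype(np.float32),2,0,.01,.01).ravel()
e=onplane(s,a+10*vx,b+10*vy,S,n)-onplane(s,a-10*vx,b-10*vy,S,n)
print('expected',u,'line',vx,vy,a,b,st[i],'theta',np.arctan2(e@U,e@Lv)%np.pi,'pt',onz(s,a,b,S[2]))
E
python3 slot.py w9.png .5009 .0826 .112 60
```

```text
expected [324 191] line 0.98966074 -0.14342794 325.17242 188.68965 [314 186  23   7  87] theta 1.5670959128465671 pt [0.4996 0.0802 0.112 ]
```

Run:
```python
from h import *
p,M=pose([.508,-.047,.112],.055,.496-np.pi,.038,.0987);print(p);plan(p,M,8)
```

```text
[ 0.4398 -0.0508  0.2304]
[[np.float64(1.61), np.float64(-0.23), np.float64(0.02)], [np.float64(0.05), np.float64(-0.08), np.float64(-8.74)]]
[[np.float64(1.63), np.float64(0.01), np.float64(0.02)], [np.float64(0.05), np.float64(-0.08), np.float64(-8.74)]]
[[np.float64(1.61), np.float64(0.26), np.float64(0.01)], [np.float64(0.05), np.float64(-0.08), np.float64(-8.74)]]
[[np.float64(1.55), np.float64(0.5), np.float64(0.01)], [np.float64(0.05), np.float64(-0.08), np.float64(-8.74)]]
[[np.float64(1.46), np.float64(0.73), np.float64(0.01)], [np.float64(0.05), np.float64(-0.08), np.float64(-8.74)]]
[[np.float64(1.33), np.float64(0.95), np.float64(0.01)], [np.float64(0.05), np.float64(-0.08), np.float64(-8.74)]]
[[np.float64(1.17), np.float64(1.14), np.float64(0.0)], [np.float64(0.05), np.float64(-0.08), np.float64(-8.74)]]
[[np.float64(0.98), np.float64(1.3), np.float64(0.0)], [np.float64(0.05), np.float64(-0.08), np.float64(-8.74)]]
```

step_arm:
  steps:
    - [[1.6, -0.2, 0], [0, 0, -8.7]]
    - [[1.6, 0, 0], [0, 0, -8.7]]
    - [[1.6, 0.3, 0], [0, 0, -8.7]]
    - [[1.55, 0.5, 0], [0, 0, -8.7]]
    - [[1.45, 0.7, 0], [0, 0, -8.7]]
    - [[1.3, 0.95, 0], [0, 0, -8.7]]
    - [[1.2, 1.15, 0], [0, 0, -8.7]]
    - [[1.0, 1.3, 0], [0, 0, -8.8]]
    - [[0, 0, 0], [0, 0, 0]]
    - [[0, 0, 0], [0, 0, 0]]

```text
clock: 15.52
tool_pos: [0.4428, -0.0489, 0.2339]
eef_rot: [0.942, -0.216, 0.249, -0.065]
contact_force: [0.5, 0.6, -2.0]
opening: 0.288
finger_force: 50.0
```

```bash
python3 s.py R
python3 - <<'E'
from h import *
W=snap('wrist','w10.png');st=sensors.get_state();T=R.from_quat(st['eef_rot']).as_matrix()
u=proj(W,[.508,-.047,.112]);print(u,proj(W,st['tool_pos']+T@[0,0,.0987]))
p,M=pose([.508,-.047,.112],.055,.496-np.pi,.038,.0987);plan(p,M,1)
g=cv2.cvtColor(W['img'],cv2.COLOR_RGB2GRAY);print(g[176:210:2,300:352:2])
E
python3 slot.py w10.png .508 -.047 .112 60
```

```text
clk 15.525 tip rel slot: L,U,n mm [ 0.7552  4.0953 39.424 ] th 0.5026509266879636 ntool [ 0.0021  0.0121 -0.9999]
Ftool [-0.7425 -0.261   2.0018] Mtool [-0.3136 -0.7782  0.0128] q [ 0.7922  0.7863 -1.3856  2.5375  1.8384  0.9263  2.3149] op 0.28791456127989073
[326.2455 193.7331] [323.848  204.3813]
[[np.float64(-0.31), np.float64(0.39), np.float64(0.15)], [np.float64(0.67), np.float64(-0.12), np.float64(-0.31)]]
[[151 153 151 152 154 153 153 153 154 154 153 151 144 138 140 142 151 153
  154 155 154 154 153 154 155 152]
 [152 151 150 152 153 153 153 153 153 148 138 133 137 146 144 122 120 123
  146 154 153 153 154 153 154 152]
 [151 151 150 153 154 154 153 153 149 136 154 188 197 191 189 189 177 141
  110 138 153 154 153 153 152 152]
 [150 152 152 154 153 154 154 147 148 184 209 202 189 186 185 185 191 195
  169 120 144 152 151 152 151 151]
 [151 151 153 154 154 156 151 130 172 196 183 177 175 172 171 168 168 171
  184 163 122 144 151 151 152 149]
 [151 152 154 154 154 153 146 141 175 171 167 166 165 164 160 159 158 157
  156 160 130 136 148 150 151 151]
 [151 151 153 153 153 152 140
[... 615 characters left out ...]
 150 149]
 [153 153 153 153 152 151 150 164 216 223 222 217 221 220 219 219 217 219
  218 205 139 125 145 149 148 148]
 [154 152 153 154 152 151 139 125 138 149 149 148 147 145 148 149 149 159
  184 137 105 129 145 148 149 148]
 [150 153 154 151 152 150 131 125 125 119 120 123 118 108 107 123 126 121
  121 120 129 140 150 149 148 149]
 [152 151 151 151 151 151 139 137 131 112 120 120 118 108  93 120 139 132
  120 127 135 146 148 147 148 146]
 [151 150 151 151 151 156 185 190 170 114 113 114 111 104  91 147 190 190
  126 134 139 141 140 140 141 138]]
expected [326 193] line 0.9999756 -0.0069828774 326.84286 191.02856 [316 190  23   4  70] theta 0.49756573511644087 pt [ 0.5102 -0.0482  0.112 ]
```

step_arm:
  steps:
    - [[-0.18, 0.2, 0.8], [0, 0, 0]]
    - [[0, 0, 1.2], [0, 0, 0]]
    - [[0, 0, 1.0], [0, 0, 0]]
    - [[0, 0, 0.5], [0, 0, 0]]
    - [[0, 0, 0.4], [0, 0, 0]]
    - [[0, 0, 0.2], [0, 0, 0]]
    - [[0, 0, 0], [0, 0, 0]]

```text
clock: 16.5
tool_pos: [0.461, -0.05, 0.1972]
eef_rot: [0.942, -0.215, 0.249, -0.064]
contact_force: [0.3, -0.4, -1.0]
opening: 0.29
finger_force: 50.0
```

```bash
python3 s.py R
```

```text
clk 16.5 tip rel slot: L,U,n mm [-1.4256  1.4039 -1.3449] th 0.5000523234964797 ntool [ 0.0027  0.013  -0.9999]
Ftool [-0.0708  0.4985  0.9941] Mtool [-0.3393 -0.7339  0.0356] q [ 0.7355  0.9032 -1.3329  2.5334  1.9341  1.0209  2.2757] op 0.2895783263351307
```

step_arm:
  steps:
    - [[0, 0, 0.2], [0, 0, 0]]
    - [[0, 0, 0.2], [0, 0, 0]]
    - [[0, 0, 0.1], [0, 0, 0]]
    - [[0, 0, 0], [0, 0, 0]]

```text
clock: 17.0
tool_pos: [0.4629, -0.0497, 0.1924]
eef_rot: [0.942, -0.215, 0.248, -0.065]
contact_force: [-2.5, 1.3, -4.4]
opening: 0.288
finger_force: 50.0
```

```bash
python3 s.py R
```

```text
clk 17.0 tip rel slot: L,U,n mm [-1.1914  0.5696 -6.4637] th 0.4998512395018364 ntool [ 0.001   0.013  -0.9999]
Ftool [-4.4303  0.7539  2.6265] Mtool [-0.3319 -1.7248  0.035 ] q [ 0.7296  0.9171 -1.3262  2.5316  1.9439  1.0295  2.2736] op 0.2882648838457347
```

step_arm:
  steps:
    - [[-0.05, 0, 0], [0, 0, 7]]
    - [[0, 0, 0], [0, 0, 8]]
    - [[0, 0, 0], [0, 0, 8]]
    - [[0, 0, 0], [0, 0, 8]]
    - [[0, 0, 0], [0, 0, 8]]
    - [[0, 0, 0], [0, 0, 8]]
    - [[0, 0, 0], [0, 0, 8]]
    - [[0, 0, 0], [0, 0, 7]]
    - [[0, 0, 0], [0, 0, 0]]

```text
clock: 18.12
tool_pos: [0.4629, -0.0492, 0.1925]
eef_rot: [0.698, -0.669, 0.18, -0.184]
contact_force: [-1.5, 2.4, -3.2]
opening: 0.287
finger_force: 50.0
```

```bash
python3 s.py R
```

```text
clk 18.125 tip rel slot: L,U,n mm [-0.6157  0.7639 -6.4292] th 1.580573788185969 ntool [ 0.0114  0.0042 -0.9999]
Ftool [-2.4414  2.8144  2.0146] Mtool [-1.478  -0.8633  0.0122] q [ 0.755   0.9787 -1.4323  2.5314  1.8839  1.1254  1.2417] op 0.28672396265426653
```

step_arm:
  steps:
    - [[0, 0, 0], [0, 0, 4]]
    - [[0, 0, 0], [0, 0, 4]]
    - [[0, 0, 0], [0, 0, 4]]
    - [[0, 0, 0], [0, 0, 4]]
    - [[0, 0, 0], [0, 0, 0]]
    - [[0, 0, 0], [0, 0, 0]]

```text
clock: 18.88
tool_pos: [0.463, -0.0493, 0.1926]
eef_rot: [-0.598, 0.759, -0.153, 0.207]
contact_force: [-1.5, 3.1, -4.4]
opening: 0.292
finger_force: 50.0
```

```bash
python3 s.py R
```

```text
clk 18.875 tip rel slot: L,U,n mm [-0.8376  0.9279 -6.3904] th 1.8588512152806609 ntool [ 0.0125  0.0004 -0.9999]
Ftool [-2.1128  4.0645  3.1469] Mtool [-1.6775 -0.4763 -0.2021] q [ 0.7566  0.983  -1.4395  2.5312  1.88    1.1327  0.9667] op 0.2923293961910691
```

One more degree or two to match the left, then back off, withdraw and check.

step_arm:
  steps:
    - [[0, 0, 0], [0, 0, 2]]
    - [[0, 0, 0], [0, 0, 0]]
    - [[0, 0, 0], [0, 0, -5]]
    - [[0, 0, 0], [0, 0, -5]]
    - [[0, 0, 0], [0, 0, 0]]
    - [[0, 0, -1], [0, 0, 0]]
    - [[0, 0, -1.5], [0, 0, 0]]
    - [[0, 0, -2.0], [0, 0, 0]]
    - [[0, 0, 0], [0, 0, 0]]
    - [[0, 0, 0], [0, 0, 0]]

```text
clock: 20.12
tool_pos: [0.4411, -0.051, 0.2317]
eef_rot: [-0.648, 0.717, -0.168, 0.195]
contact_force: [-0.1, -0.6, -1.9]
opening: 0.288
finger_force: 50.0
```

```bash
python3 s.py R
python3 - <<'E'
from h import *
W=snap('wrist','w11.png')
E
python3 slot.py w11.png .5085 -.047 .112 60;python3 slot.py w11.png .5009 .0826 .112 60
python3 - <<'E'
from h import *
s=snap('wrist');W=s['img']
print(proj(s,[.4597,.018,.086]))
a=cv2.imread('pics/w11.png')[60:280,200:600];cv2.imwrite('pics/w11c.png',cv2.resize(a,(800,440),interpolation=2))
E
```

```text
clk 20.125 tip rel slot: L,U,n mm [-1.5805  1.5313 38.5063] th 1.7229447108750748 ntool [ 0.015   0.0009 -0.9999]
Ftool [0.6926 0.9354 1.5916] Mtool [-0.7276  0.0408  0.0795] q [ 0.8038  0.8182 -1.4316  2.5452  1.8197  0.9777  1.1044] op 0.2884489978036106
expected [324 191] line 0.9866693 -0.1627381 325.83145 188.85393 [315 186  23   7  89] theta 1.5538944887136206 pt [ 0.5069 -0.0495  0.112 ]
expected [343 310] line 0.99976104 -0.021860618 342.80365 304.91272 [330 300  27  12 275] theta 1.6989679518958154 pt [0.5011 0.0761 0.112 ]
[387.6226 249.2309]
```

Run:
```python
from h import *
s=dict(snap('wrist'));T=R.from_quat([.4327,.9015,0,0]).as_matrix();C=np.array([[.0002,-.954,-.2998],[1,.0003,-.0003],[.0004,-.2998,.954]])
s['rotation']=T@C;s['position']=np.array([.4061,.3244,.2659])+T@[.0771,.001,-.1264]
im=cv2.imread('pics/w4.png')[...,::-1].copy();s['img']=im
hsv=cv2.cvtColor(im,cv2.COLOR_RGB2HSV);print(hsv[150:206:3,280:372:4,2])
for z in(.07,.0):print(proj(s,[.4065,.325,z]))
# stand top-face corners from w2 (pose: tool .3947,.3352,.2579, y at 65.7)
T=R.from_quat([.2121,.9772,0,0]).as_matrix();s['rotation']=T@C;s['position']=np.array([.3248,.3677,.3845])
Q=np.array([onz(s,*p,.07) for p in[(275,183.9),(314,229.6),(362,194.8),(324,144.8)]]);print(Q,Q.mean(0),np.linalg.norm(np.roll(Q,1,0)-Q,axis=1))
```

```text
[[192 182 138 136 137 116 111 107 104 103 116 131 127 129 121 125 121  86
   65  68 145 170 155]
 [188 175 137 134 124 151 133 138 123 123 126 132 130 127 127 119 126 126
  120  71  82 161 155]
 [180 156 135 142 129 151 152 146 142 137 135 133 132 127 130 119 125 125
  132 135  92 126 161]
 [178 137 134 137 136 143 155 148 144 140 134 126 130 129 128 125 122 127
  127 138 139 131 168]
 [168 135 143 132 137 141 152 153 144 119 116 123 104 121 127 129 119 128
  125 135 139 143 172]
 [152 142 144 125 139 139 144 154 131 120 122 113 118 107 125 129 123 123
  126 129 138 146 152]
 [149 159 124 133 142 139 139 153 110 108 116 114 121  80  99 119 128 118
  127 125 138 144 144]
 [157 161 124 135 140 139 137 140  85  68 101 113  92  60  87 111 130 120
  125 126 137 136 148]
 [162 156 146 127 121 126 135 117  77  69  73  69  65  61  83 113 125 126
  120 126 138 135 161]
 [160 151 125 127 116 119 119 114  79  69  72  69  66  61  87 113 107 111
  103 117 135 139 156]
 [155 146 116 127 122 117 123 118  95  68  73  70  65  63  93 113 110 108
  105 134 136 142 159]
 [151 135 111 123 128 116 120 118
[... 233 characters left out ...]
9
  148 138 147 153 175]
 [163 157 140 122 116 129 120 119 120 119 122 131 125 122 117 119 132 135
  149 143 163 171 223]
 [247 246 249 249 204 127 125 116 121 118 120 131 129 122 119 120 131 146
  164 230 246 246 250]
 [248 246 251 251 249 243 169 118 119 120 119 123 133 125 120 121 137 220
  240 246 246 244 249]
 [247 250 250 250 247 250 250 237 117 102  98 101 108 107 121 124 194 248
  242 246 245 242 250]
 [248 250 250 249 250 251 250 248 140  80  75  77  75  79 120 127 243 245
  246 244 241 244 250]]
[322.9289 174.4273]
[322.9804 162.1286]
[[0.381  0.2846 0.07  ]
 [0.4474 0.3003 0.07  ]
 [0.4316 0.3659 0.07  ]
 [0.3646 0.3505 0.07  ]] [0.4061 0.3253 0.07  ] [0.0679 0.0682 0.0674 0.0688]
```

Run:
```python
from h import *
st=dict(sensors.get_state());T=R.from_quat(st['eef_rot']).as_matrix()
print('up in tool cm',T.T@[0,0,8])
ax=np.cross(T[:,2],[0,0,-1]);a=np.arcsin(np.linalg.norm(ax));M=R.from_rotvec(ax/np.linalg.norm(ax)*a).as_matrix()@T
st['tool_pos']=np.array(st['tool_pos'])+[0,0,.08];print(M)
plan(np.array([.4063,.3251,.27]),M,10,st)
```

```text
up in tool cm [-0.5147 -3.9355 -6.946 ]
[[-0.0996 -0.995   0.    ]
 [-0.995   0.0996 -0.    ]
 [-0.     -0.     -1.    ]]
[[np.float64(-3.68), np.float64(0.89), np.float64(0.24)], [np.float64(-2.95), np.float64(0.39), np.float64(0.0)]]
[[np.float64(-3.68), np.float64(0.88), np.float64(0.26)], [np.float64(-2.95), np.float64(0.39), np.float64(0.0)]]
[[np.float64(-3.68), np.float64(0.86), np.float64(0.28)], [np.float64(-2.95), np.float64(0.39), np.float64(0.0)]]
[[np.float64(-3.68), np.float64(0.85), np.float64(0.3)], [np.float64(-2.95), np.float64(0.39), np.float64(0.0)]]
[[np.float64(-3.69), np.float64(0.83), np.float64(0.32)], [np.float64(-2.95), np.float64(0.39), np.float64(0.0)]]
[[np.float64(-3.69), np.float64(0.81), np.float64(0.34)], [np.float64(-2.95), np.float64(0.39), np.float64(0.0)]]
[[np.float64(-3.69), np.float64(0.8), np.float64(0.36)], [np.float64(-2.95), np.float64(0.39), np.float64(0.0)]]
[[np.float64(-3.69), np.float64(0.78), np.float64(0.37)], [np.float64(-2.95), np.float64(0.39), np.float64(0.0)]]
[[np.float64(-3.7), np.float64(0.76), np.float64(0.39)], [np.float64(-2.95), np.float64(0.39), np.float64(0.0)]]
[[np.float64(-3.7), np.float64(0.74), np.float64(0.4)], [np.float64(-2.95), np.float64(0.39), np.float64(0.0)]]
```

step_arm:
  steps:
    - [[-0.2, -2, -3.5], [0, 0, 0]]
    - [[-0.3, -2, -3.5], [0, 0, 0]]
    - [[-3.7, 0.9, 0.2], [-3, 0.4, 0]]
    - [[-3.7, 0.9, 0.3], [-3, 0.4, 0]]
    - [[-3.7, 0.9, 0.3], [-3, 0.4, 0]]
    - [[-3.7, 0.8, 0.3], [-3, 0.4, 0]]
    - [[-3.7, 0.8, 0.3], [-3, 0.4, 0]]
    - [[-3.7, 0.8, 0.3], [-3, 0.4, 0]]
    - [[-3.7, 0.8, 0.4], [-3, 0.4, 0]]
    - [[-3.7, 0.8, 0.4], [-3, 0.4, 0]]
    - [[0, 0, 0], [0, 0, 0]]

```text
clock: 21.75
tool_pos: [0.413, 0.2541, 0.2787]
eef_rot: [-0.671, 0.74, -0.03, 0.037]
contact_force: [0.6, -0.9, -1.0]
opening: 0.293
finger_force: 50.0
```

```bash
cat > go.py <<'E'
from h import *
import sys
st=dict(sensors.get_state());T=R.from_quat(st['eef_rot']).as_matrix();print(st['clock'],st['tool_pos'],T[:,2],st['q'],T.T@st['contact_force'])
ax=np.cross(T[:,2],[0,0,-1]);M=R.from_rotvec(ax).as_matrix()@T
plan(np.array([.4063,.3251,float(sys.argv[1])]),M,int(sys.argv[2]),st)
E
python3 go.py .25 5
```

```text
21.75 [0.413  0.2541 0.2787] [ 0.0955  0.0045 -0.9954] [ 0.0622  0.7354 -1.2907  1.9928  0.9295  1.0797  1.3851] [ 0.8287 -0.5553  1.093 ]
[[np.float64(-1.39), np.float64(0.32), np.float64(0.56)], [np.float64(-1.08), np.float64(0.16), np.float64(0.0)]]
[[np.float64(-1.39), np.float64(0.31), np.float64(0.57)], [np.float64(-1.08), np.float64(0.16), np.float64(0.0)]]
[[np.float64(-1.4), np.float64(0.3), np.float64(0.57)], [np.float64(-1.08), np.float64(0.16), np.float64(0.0)]]
[[np.float64(-1.4), np.float64(0.29), np.float64(0.57)], [np.float64(-1.08), np.float64(0.16), np.float64(0.0)]]
[[np.float64(-1.4), np.float64(0.28), np.float64(0.57)], [np.float64(-1.08), np.float64(0.16), np.float64(0.0)]]
```

step_arm:
  steps:
    - [[-1.4, 0.3, 0.6], [-1.1, 0.2, 0]]
    - [[-1.4, 0.3, 0.6], [-1.1, 0.2, 0]]
    - [[-1.4, 0.3, 0.6], [-1.1, 0.2, 0]]
    - [[-1.4, 0.3, 0.6], [-1.1, 0.1, 0]]
    - [[-1.4, 0.3, 0.5], [-1, 0.1, 0]]
    - [[0, 0, 0], [0, 0, 0]]
    - [[0, 0, 0], [0, 0, 0]]

```text
clock: 22.62
tool_pos: [0.407, 0.3218, 0.2495]
eef_rot: [-0.671, 0.741, -0.002, -0.0]
contact_force: [-0.6, 0.7, -1.3]
opening: 0.289
finger_force: 50.0
```

```bash
python3 go.py .19 1
python3 - <<'E'
from h import *
W=snap('wrist','w12.png');st=sensors.get_state();T=R.from_quat(st['eef_rot']).as_matrix()
print(proj(W,[.4063,.3251,.07]),proj(W,st['tool_pos']+T@[0,0,.0987]),proj(W,st['tool_pos']+T@[0,0,st['tool_pos'][2]-.07]))
a=cv2.imread('pics/w12.png')[110:290,220:440];cv2.imwrite('pics/w12c.png',cv2.resize(a,(660,540),interpolation=2))
E
```

```text
22.625 [0.407  0.3218 0.2495] [ 0.0022 -0.0037 -1.    ] [-0.0912  0.8424 -1.2412  1.8657  0.8964  1.1362  1.3672] [-0.618   0.6819  1.2989]
[[np.float64(-0.34), np.float64(0.12), np.float64(5.95)], [np.float64(-0.15), np.float64(-0.2), np.float64(0.0)]]
[325.2883 181.5393] [324.0006 202.7482] [323.7231 177.8483]
```

View pics/w12c.png

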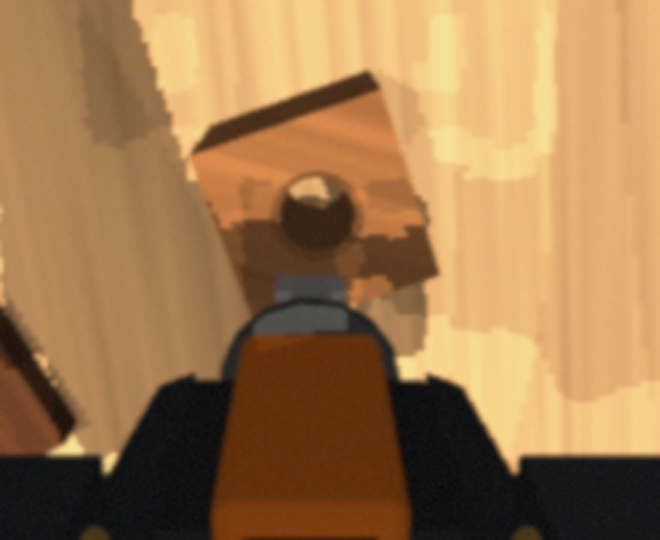

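The hole is at full-frame (325.7,180.3), within about 1 px of where I expected it, and the blade is at (323.7,203). Lowering now.

step_arm:
  steps:
    - [[-0.3, 0.1, 2], [-0.15, -0.2, 0]]
    - [[0, 0, 3], [0, 0, 0]]
    - [[0, 0, 2], [0, 0, 0]]
    - [[0, 0, 0], [0, 0, 0]]

```text
clock: 23.18
tool_pos: [0.4058, 0.3237, 0.1774]
eef_rot: [-0.671, 0.741, -0.0, -0.002]
contact_force: [-0.4, 0.5, -1.8]
opening: 0.292
finger_force: 50.0
```

```bash
python3 go.py .108 1
```

```text
23.175 [0.4058 0.3237 0.1774] [-0.0028 -0.0026 -1.    ] [-0.1378  0.9355 -1.156   1.9324  1.0282  1.0337  1.264 ] [-0.4172  0.4005  1.8208]
[[np.float64(-0.17), np.float64(-0.05), np.float64(6.94)], [np.float64(0.15), np.float64(-0.16), np.float64(-0.0)]]
```

step_arm:
  steps:
    - [[-0.15, -0.05, 1.5], [0, 0, 0]]
    - [[0, 0, 2], [0, 0, 0]]
    - [[0, 0, 2], [0, 0, 0]]
    - [[0, 0, 1], [0, 0, 0]]
    - [[0, 0, 0.3], [0, 0, 0]]
    - [[0, 0, 0], [0, 0, 0]]

```text
clock: 23.92
tool_pos: [0.4072, 0.327, 0.1118]
eef_rot: [-0.671, 0.742, 0.0, 0.001]
contact_force: [0.4, -0.6, -2.2]
opening: 0.29
finger_force: 50.0
```

```bash
python3 go.py .1067 1
```

```text
23.925 [0.4072 0.327  0.1118] [ 0.0002  0.0013 -1.    ] [-0.1808  1.0285 -1.0743  1.9676  1.1716  0.9561  1.1618] [ 0.6063 -0.4325  2.2435]
[[np.float64(0.2), np.float64(0.07), np.float64(0.51)], [np.float64(-0.0), np.float64(0.08), np.float64(-0.0)]]
```

step_arm:
  steps:
    - [[0.15, 0, 0.2], [0, 0, 0]]
    - [[0, 0, 0.2], [0, 0, 0]]
    - [[0, 0, 0.1], [0, 0, 0]]
    - [[0, 0, 0], [0, 0, 0]]
    - [[0, 0, 0], [0, 0, 0]]

```text
clock: 24.55
tool_pos: [0.407, 0.3252, 0.1067]
eef_rot: [-0.671, 0.742, 0.0, 0.0]
contact_force: [-0.2, -0.7, 1.5]
opening: 0.288
finger_force: 50.0
```

```bash
python3 go.py .1067 1
```

```text
24.55 [0.407  0.3252 0.1067] [ 0.0002  0.0006 -1.    ] [-0.1813  1.0352 -1.0678  1.973   1.1839  0.9501  1.1533] [ 0.7358  0.1494 -1.4793]
[[np.float64(0.01), np.float64(0.07), np.float64(0.0)], [np.float64(-0.01), np.float64(0.03), np.float64(0.0)]]
```

Seated, with light contact. Releasing and lifting away.

step_arm:
  steps:
    - [[0, 0, 0], [0, 0, 0]]
    - [[0, 0, 0], [0, 0, 0]]
    - [[0, 0, 0], [0, 0, 0]]
    - [[0, 0, 0], [0, 0, 0]]
    - [[0, 0, 0], [0, 0, 0]]
    - [[0, 0, 0], [0, 0, 0]]
  claw: 0.6

```text
clock: 25.3
tool_pos: [0.4069, 0.3251, 0.1065]
eef_rot: [-0.671, 0.742, 0.0, 0.0]
contact_force: [-0.5, 0.2, -0.2]
opening: 0.8
finger_force: 0.0
```

step_arm:
  steps:
    - [[0, 0, -1], [0, 0, 0]]
    - [[0, 0, -2], [0, 0, 0]]
    - [[0, 0, -4], [0, 0, 0]]
    - [[0, 0, -5], [0, 0, 0]]
    - [[0, 0, -3], [0, 0, 0]]
    - [[0, 0, 0], [0, 0, 0]]
    - [[0, 0, 0], [0, 0, 0]]

```text
clock: 26.18
tool_pos: [0.4068, 0.3244, 0.2559]
eef_rot: [-0.671, 0.742, -0.0, -0.0]
contact_force: [0.0, -1.1, -0.3]
opening: 0.8
finger_force: 0.0
```

Run:
```python
from h import *
st=sensors.get_state();print(st['clock'],st['tool_pos'],st['opening'])
W=snap('wrist','w13.png');u=proj(W,[.4065,.3252,.135]).astype(int);print(u)
c,b,m=blob(W,lambda h,S,v:(v<75),(u[0]-25,u[1]-25,u[0]+25,u[1]+25));print(c,b,onz(W,*c,.135))
S=snap('scene');D=snap('side')
org=lambda h,s,v:(h>5)&(h<16)&(s>170)&(v>110)
red=lambda h,s,v:((h<6)|(h>174))&(s>150)&(v>90)
print(blob(D,org,(212,105,240,140))[:2],'start [221.7 126.4] 213px');print(proj(D,[.4065,.3252,.105]),proj(D,[.4065,.3252,.135]))
# others unmoved: diff against start pictures
for n,s in(('scene',S),('side',D)):
    o=cv2.imread(f'pics/{n}0.png')[...,::-1];d=(np.abs(o.astype(int)-s['img']).max(2)>60).astype(np.uint8)
    d=cv2.morphologyEx(d,cv2.MORPH_OPEN,np.ones((3,3)));k,l,t,ce=cv2.connectedComponentsWithStats(d);print(n,[(t[i].tolist()) for i in range(1,k) if t[i,4]>25])
# red + screw slots in scene/side, dark-pixel orientation
for nm,s,P in(('L',D,[.5009,.0826,.112]),('R',D,[.5085,-.0472,.112]),('red',D,[.4597,.016,.086])):
    u=proj(s,P).astype(int);g=cv2.cvtColor(s['img'],cv2.COLOR_RGB2GRAY);print(nm,u);print(g[u[1]-7:u[1]+7,u[0]-7:u[0]+8])
```

```text
26.175 [0.4068 0.3244 0.2559] 0.8000430190711524
[324 195]
[323.0384 195.9014] [314 186  20  20 365] [0.4078 0.3254 0.135 ]
(array([225.381 , 124.6984]), array([219, 114,  13,  22, 189], dtype=int32)) start [221.7 126.4] 213px
[224.4304 123.7868] [223.0162 114.6602]
scene [[402, 0, 96, 126, 5302], [484, 0, 42, 23, 509], [490, 28, 7, 9, 50], [286, 88, 113, 51, 2117], [316, 158, 29, 14, 166], [389, 165, 24, 16, 216]]
side [[38, 0, 24, 25, 411], [13, 0, 77, 148, 6010], [85, 0, 170, 253, 17507], [33, 12, 14, 23, 211], [49, 22, 18, 13, 121], [91, 50, 32, 19, 344], [48, 86, 12, 12, 110], [36, 92, 10, 9, 74], [62, 100, 24, 38, 337], [235, 119, 55, 54, 1296], [211, 132, 8, 5, 30], [68, 153, 9, 18, 90], [0, 157, 40, 94, 1040], [60, 158, 7, 12, 56], [296, 161, 5, 7, 29], [273, 173, 17, 18, 183], [100, 183, 14, 34, 253], [66, 189, 7, 11, 64], [164, 189, 117, 86, 3268], [54, 190, 11, 10, 78], [48, 194, 10, 7, 43]]
L [299 162]
[[ 65  69  77  82  84  85  86  85  86  87  85  85  85  88  88]
 [ 69  76  80  83  85  86  85  85  85  85  86  85  87  87  88]
 [ 75  82  85  83  84  86  86  86  89  88  85 
[... 1802 characters left out ...]
2 153]
 [137 139 137 138 140 141 145 145 138 131 133 135 144 148 150]
 [140 137 139 138 141 139 140 133 116 108 109 116 129 140 149]
 [138 139 137 139 136 138 134 117  94  83  85  93 109 124 139]
 [137 137 138 137 131 126 118  98  72  65  77  82  89 105 122]
 [136 138 137 137 128 113  97  74  50  49  61  79  83  95 105]
 [138 139 137 132 121 105  88  70  44  33  46  64  79  89  93]
 [137 138 134 128 114  97  91  72  54  41  36  48  66  77  86]
 [136 136 129 120 104  94  86  79  71  52  40  37  49  63  79]
 [137 138 128 114 102  94  89  84  82  69  58  41  39  55  85]
 [138 135 129 115 102  92  85  89  85  84  66  49  47  69 102]
 [139 137 128 108  89  78  81  81  84  81  71  56  72  99 126]]
```

```bash
python3 -c "
from plant import finish_job
print(finish_job())"
```

```text
the job is handed in; nothing more can be done
None
```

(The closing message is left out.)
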